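# Change over the cooling rail and start the blower

### The job

Change over the cooling rail in the grinding shop: move the cooled castings lying on the narrow rail into the steel tray, lay every freshly ground casting from the rubber mat across the rail, each square to it, balanced level on its middle and about a finger's width or more clear of the next, and turn the batch tin so that it stands on the middle of its white disc with its label facing the reader window. When all of that is ready, push the timer's plunger all the way down, hold it there for a moment and let it spring back. Leave everything standing so, and do not disturb the mug, the tub or the brush.

Things in the scene. Friction and masses are not known exactly. Their poses are not given: they have to be found in the camera images.
- rail: the cooling rail: a narrow steel rail standing on the table in front of the green blower, top 24 mm wide (along its x) and 340 mm long (along its y), 60 mm high, solid down to the table. Fixed. Origin under its middle at table height, z up.
- cooled1: cast aluminium piece 110 mm long: square body 76 x 26 x 26 mm with a round trunnion 18 mm in diameter and 17 mm long at each end. Origin at its centre (also its centre of mass), x along its length. All castings are alike. A cooled one, lying across the rail at the start (two or three of them are present).
- cooled2: cast aluminium piece 110 mm long: square body 76 x 26 x 26 mm with a round trunnion 18 mm in diameter and 17 mm long at each end. Origin at its centre (also its centre of mass), x along its length. All castings are alike. A cooled one, lying across the rail at the start (two or three of them are present).
- cooled3: cast aluminium piece 110 mm long: square body 76 x 26 x 26 mm with a round trunnion 18 mm in diameter and 17 mm long at each end. Origin at its centre (also its centre of mass), x along its length. All castings are alike. A cooled one, lying across the rail at the start (two or three of them are present).
- fresh1: cast aluminium piece 110 mm long: square body 76 x 26 x 26 mm with a round trunnion 18 mm in diameter and 17 mm long at each end. Origin at its centre (also its centre of mass), x along its length. All castings are alike. A freshly ground one, lying on the rubber mat (150 x 360 mm, 3 mm thick, on the table between robot and rail) at the start; three or four are present.
- fresh2: cast aluminium piece 110 mm long: square body 76 x 26 x 26 mm with a round trunnion 18 mm in diameter and 17 mm long at each end. Origin at its centre (also its centre of mass), x along its length. All castings are alike. A freshly ground one, lying on the rubber mat (150 x 360 mm, 3 mm thick, on the table between robot and rail) at the start; three or four are present.
- fresh3: cast aluminium piece 110 mm long: square body 76 x 26 x 26 mm with a round trunnion 18 mm in diameter and 17 mm long at each end. Origin at its centre (also its centre of mass), x along its length. All castings are alike. A freshly ground one, lying on the rubber mat (150 x 360 mm, 3 mm thick, on the table between robot and rail) at the start; three or four are present.
- fresh4: cast aluminium piece 110 mm long: square body 76 x 26 x 26 mm with a round trunnion 18 mm in diameter and 17 mm long at each end. Origin at its centre (also its centre of mass), x along its length. All castings are alike. A freshly ground one, lying on the rubber mat (150 x 360 mm, 3 mm thick, on the table between robot and rail) at the start; three or four are present.
- tray: open dark steel tray at the robot's left, outside 200 mm (its x) x 200 mm (its y) x 35 mm high, walls and floor 4 mm. Fixed. Origin under its centre at table height.
- timer: the blower's timer at the robot's right: a grey box 80 x 100 x 70 mm and, before it, a flat white disc 80 mm across painted on the table where the batch tin stands. Fixed. Origin at the centre of the disc on the table; its x points from the disc to the box, whose front face is 85 mm from the origin; z up.
- reader (a point): centre of the black-framed reader window on the timer's front face, 35 mm above the table, looking at the disc.
- plunger_top (a point): centre of the top of the plunger's round black head (34 mm across) standing 38 mm above the timer's box, 108 mm above the table when up; it goes straight down.
- plunger (a joint): how far the sprung plunger is pushed down: 0 up, 0.025 m at the bottom of its stroke; it takes 4 N to start and 12 N at the bottom and springs back when let go.
- tin: the batch tin: round steel tin 60 mm across, 60 mm high, standing upright, mass about 0.25 kg. Origin at the centre of its underside, z up its axis; its x axis points to its paper label, which covers a patch of one side only. A small paper ridge on the lid points towards the label.
- tin_label (a point): centre of the tin's paper label, 31 mm out from the axis along the tin's x, 26 mm up.
- mug: bystander: white mug, 80 mm across, 85 mm high, beyond the tray; origin at centre of its underside.
- tub: bystander: yellow plastic tub, 100 mm across, 90 mm high, behind the timer; origin at centre of its underside.
- brush: bystander: hand brush lying on the table behind the left end of the rail, along its x.
Mind the look-alikes: they are no part of the job. Leave any turquoise look-alike of the cooled1 alone. Leave any green look-alike of the fresh3 alone.

How it is judged:
On the way, in this order (a step that is already met when the one before it is completed fails the run):
1. the cooled castings lie in the tray (x of cooled1 in the frame of tray between -0.09 and 0.09 m and y of cooled1 in the frame of tray between -0.09 and 0.09 m and z of cooled1 in the frame of tray between 0 and 0.05 m and x of cooled2 in the frame of tray between -0.09 and 0.09 m and y of cooled2 in the frame of tray between -0.09 and 0.09 m and z of cooled2 in the frame of tray between 0 and 0.05 m and x of cooled3 in the frame of tray between -0.09 and 0.09 m and y of cooled3 in the frame of tray between -0.09 and 0.09 m and z of cooled3 in the frame of tray between 0 and 0.05 m), for 0.2 s.
2. with the cooled castings in the tray, the fresh ones on the rail and the tin's label facing the reader, the plunger is held fully down (all of step 1 and x of fresh1 in the frame of rail between -0.014 and 0.014 m and y of fresh1 in the frame of rail between -0.165 and 0.165 m and z of fresh1 in the frame of rail between 0.067 and 0.079 m and angle between fresh1's own x axis and vertical between 1.45 and 1.69 rad and angle between the x axis of each of fresh1, fresh2, fresh3, fresh4 and the x axis of rail, either way round below 0.35 rad and x of fresh2 in the frame of rail between -0.014 and 0.014 m and y of fresh2 in the frame of rail between -0.165 and 0.165 m and z of fresh2 in the frame of rail between 0.067 and 0.079 m and angle between fresh2's own x axis and vertical between 1.45 and 1.69 rad and x of fresh3 in the frame of rail between -0.014 and 0.014 m and y of fresh3 in the frame of rail between -0.165 and 0.165 m and z of fresh3 in the frame of rail between 0.067 and 0.079 m and angle between fresh3's own x axis and vertical between 1.45 and 1.69 rad and x of fresh4 in the frame of rail between -0.014 and 0.014 m and y of fresh4 in the frame of rail between -0.165 and 0.165 m and z of fresh4 in the frame of rail between 0.067 and 0.079 m and angle between fresh4's own x axis and vertical between 1.45 and 1.69 rad and horizontal distance between each of fresh2, fresh3, fresh4 and fresh1 above 0.036 m and horizontal distance between each of fresh3, fresh4 and fresh2 above 0.036 m and horizontal distance between fresh4 and fresh3 above 0.036 m and horizontal distance between tin and timer below 0.02 m and x of reader in the frame of tin above 0.03 m and y of reader in the frame of tin between -0.03 and 0.03 m and angle between tin's own z axis and vertical below 0.15 rad and value of joint plunger above 0.021 m), for 0.2 s.
At the end, for the whole second after the job is handed in: Cooled castings in the tray; fresh ones level (7 deg) and square (20 deg) across the rail, centres within 14 mm of its centre line and 36 mm or more apart; tin upright within 20 mm of the disc centre, reader within 30 mm of the line the label looks along; plunger up; all at rest (all of step 1 and x of fresh1 in the frame of rail between -0.014 and 0.014 m and y of fresh1 in the frame of rail between -0.165 and 0.165 m and z of fresh1 in the frame of rail between 0.067 and 0.079 m and angle between fresh1's own x axis and vertical between 1.45 and 1.69 rad and angle between the x axis of each of fresh1, fresh2, fresh3, fresh4 and the x axis of rail, either way round below 0.35 rad and x of fresh2 in the frame of rail between -0.014 and 0.014 m and y of fresh2 in the frame of rail between -0.165 and 0.165 m and z of fresh2 in the frame of rail between 0.067 and 0.079 m and angle between fresh2's own x axis and vertical between 1.45 and 1.69 rad and x of fresh3 in the frame of rail between -0.014 and 0.014 m and y of fresh3 in the frame of rail between -0.165 and 0.165 m and z of fresh3 in the frame of rail between 0.067 and 0.079 m and angle between fresh3's own x axis and vertical between 1.45 and 1.69 rad and x of fresh4 in the frame of rail between -0.014 and 0.014 m and y of fresh4 in the frame of rail between -0.165 and 0.165 m and z of fresh4 in the frame of rail between 0.067 and 0.079 m and angle between fresh4's own x axis and vertical between 1.45 and 1.69 rad and horizontal distance between each of fresh2, fresh3, fresh4 and fresh1 above 0.036 m and horizontal distance between each of fresh3, fresh4 and fresh2 above 0.036 m and horizontal distance between fresh4 and fresh3 above 0.036 m and horizontal distance between tin and timer below 0.02 m and x of reader in the frame of tin above 0.03 m and y of reader in the frame of tin between -0.03 and 0.03 m and angle between tin's own z axis and vertical below 0.15 rad and linear speed of each of cooled1, cooled2, cooled3, fresh1, fresh2, fresh3, fresh4, tin below 0.02 m/s and value of joint plunger below 0.005 m); the robot touches nothing.
It fails at once if the mug is pushed more than 40 mm away (distance of mug from where it was at the start of the episode above 0.04 m).
It fails at once if the tub is pushed more than 40 mm away (distance of tub from where it was at the start of the episode above 0.04 m).
It fails at once if the brush is pushed more than 40 mm away (distance of brush from where it was at the start of the episode above 0.04 m).
Of fresh1, fresh2, fresh3, fresh4 only 3 to 4 are there at a start; the rules pass over those that are not, and their reading is None.
Of cooled1, cooled2, cooled3 only 2 to 3 are there at a start; the rules pass over those that are not, and their reading is None.
At some moment in a run one of tin may be knocked a few centimetres aside while the robot is not near it.
Once in a run the grip may slacken for a moment while it holds something.
It also fails if it takes over 208 s, if anything falls off the work surface, if the arm or the gripper's body presses on something with over 40 N, if the wrist force passes 120 N, or if a joint passes its speed limit or range.

### The arm

A 6-joint arm with a two-finger parallel gripper is mounted at the origin on the work surface. World frame = base frame: x ahead of the robot, y to its left, z up, the work surface at z = 0. Lengths are in m, angles in rad, forces in N, time in s.
With the tool pointing down it reaches from about 0.25 to 0.775 m from the base axis. Payload 8.9 kg.
Tool frame: the origin (TCP) lies on the centre line of the jaws, within the pads' length; the fingertips stand 22 mm ahead of it and the grasp point (between the pads) lies 3 mm ahead of it (env.tcp_to_tips is the z of the fingertips in the tool frame, in m); z points along the fingers, y is the line along which they close (so a half turn about z gives the same grasp; the last joint's range is limited). The gripper opens to 85 mm and grips with 20 to 120 N. Pads are 22 mm wide; open, the fingers measure 114 mm over their backs; the gripper's body (76 mm by 85 mm) begins 54 mm behind the grasp point. The pads swing forward as they close: fully open they stand 13 mm farther back than shut.
Start: joints at [-1.359, 0.291, -0.153, 1.127, 0, 1.431], TCP at [0.18, -0.493, 0.225] pointing down, gripper open.
Joint ranges: [-2.52, 2.52], [-0.91, 1.74], [-1.3, 1.37], [-1.96, 2.02], [-1.52, 1.47], [-3.14, 3.14]. Speed limits (rad/s): [2.22, 2.22, 2.79, 3.14, 3.14, 3.14].

### API

Orientations are given as [roll, pitch, yaw] about the fixed x, y, z axes, in that order (R = Rz(yaw) Ry(pitch) Rx(roll)).
In Python, from cell import env gives the robot as it stands.
- The arm moves only by the tool step_arm, never from a script. Its argument "commands" is a list of rows, each a list of 3 entries, a list of its own where there are three numbers: the closure, from 0 (fully open) to 1 (shut), then the shift along the world's x, y, z in mm, then the turn, a rotation vector about the world's x, y, z in rad. In form: [[fingers, [tx, ty, tz], [ax, ay, az]], ...]. A call has 1 to 12 rows; each row is the pose to reach, as a shift and turn from the pose commanded when the call began; what a row does not reach only later rows make up. A row lasts 1/10 s, in which the tool goes at most 50 mm and 8.59 degrees, less where a joint would pass 70% of its speed; a pose out of reach is approached as far as the arm can. A call with a gripper value outside its range is refused whole. The fingers move at their own pace and stop on an object; "grip_force" is the grip in N (left out, the last holds). Time passes only in rows, so rows that repeat a pose let the fingers close. It gives the time, the measured TCP pose, the force, the opening and the grip force at its end, in the units of the state.
- env.get_obs(): the state, without advancing time (a new reading comes with each control period).
- env.capture(name): name is "side" or "top"; returns a dict with "frame" (384x512x3 uint8, red, green, blue), "fovy" (degrees; the focal length in pixels is half the picture's height over the tangent of half this angle, whatever the lens; pixels are square), "cx", "cy" (the principal point, pixels), "R" (3x3) and "t" (3): a world point X has camera coordinates R X + t. Camera axes: x right, y down, z forward; pixel columns grow to the right and rows downward; lengths in m; the calibration is good to about 2 mm. A picture is of the moment at which its call begins. There is no depth.
- env.sign_off(): hands the job in; it is judged then, once.
The state is a dict: "clock": time; "joint_pos": joint angles; "joint_velocities": joint speeds; "tau": joint torques, N m; "tool_pos": TCP position; "orientation": TCP orientation; "force": force on the tool from outside, world axes, zero at the start; "moment": the same for the moment, N m; "finger_gap": finger opening in m; "grasp_force": force on a finger pad.
Only numpy, scipy, OpenCV 4.12 (cv2) and the standard library are available. Lean on these libraries where they do the work, as an engineer would, in place of code of your own. Each camera call takes 0.05 s, during which the arm holds its last target. There are 200 camera calls.

## Working session

There is one attempt and no reset: what is moved stays moved. The work goes in short steps, Python scripts to look and compute and a tool call to move; the robot and the scene stay as the last step left them, time stands still between calls to the robot, and variables do not carry over. Pictures are saved under pics/ and viewed, at most 14 in all, crops included, and the job is handed in when it is done.

Besides the shell and the picture viewer there is one more tool, called after "Call:" as name(argument=value, ...), one argument or row to a line, values as JSON. step_arm: Moves the arm, as the interface text tells. Its arguments: {"type":"object","properties":{"commands":{"type":"array"},"grip_force":{"type":"number"}},"required":["commands"]}

```bash
mkdir -p pics; ls; cat > h.py <<'E'
import numpy as np,cv2
from cell import env
def cap(n,f=None):
    c=env.capture(n); 
    if f: cv2.imwrite('pics/'+f,c['frame'][:,:,::-1])
    return c
def K(c):
    f=c['frame'].shape[0]/2/np.tan(np.radians(c['fovy'])/2); return f,c['cx'],c['cy']
def ray(c,u,v,z):
    f,cx,cy=K(c);R=np.array(c['R']);t=np.array(c['t'])
    d=R.T@np.array([(u-cx)/f,(v-cy)/f,1]);o=-R.T@t
    return o+d*(z-o[2])/d[2]
def proj(c,X):
    f,cx,cy=K(c);p=np.array(c['R'])@np.array(X)+np.array(c['t']);return f*p[0]/p[2]+cx,f*p[1]/p[2]+cy
E
python3 - <<'E'
from h import *
for n in('top','side'):
    c=cap(n,n+'0.png');print(n,c['fovy'],c['cx'],c['cy'],-np.array(c['R']).T@np.array(c['t']),[k for k in c])
    print(ray(c,256,192,0))
o=env.get_obs();print(o)
E
```

```text
pics
top 51.73346426170747 255.48563009568014 189.2657242928206 [ 0.46265829 -0.00539117  1.27207606] ['frame', 'fovy', 'cx', 'cy', 'R', 't']
[ 0.51026667 -0.00108276  0.        ]
side 50.47991389352681 255.5024726449978 184.61323881151296 [-0.04933239  0.67153156  0.61267268] ['frame', 'fovy', 'cx', 'cy', 'R', 't']
[ 0.61490152 -0.09165802  0.        ]
{'clock': 0.1, 'joint_pos': array([-1.35930604e+00,  2.91209915e-01, -1.54046302e-01,  1.12668811e+00,
       -8.44634224e-06,  1.43152761e+00]), 'joint_velocities': array([ 1.75238757e-03, -2.18516392e-03,  3.10563806e-03, -2.83646486e-05,
       -4.96257418e-04, -2.71791346e-04]), 'tau': array([ 2.78384134e-03, -5.37976456e+01,  3.31920004e+01,  9.27952031e-03,
       -1.42131921e-04,  9.49395485e-06]), 'tool_pos': array([ 0.18032877, -0.49264033,  0.22459872]), 'orientation': array([-3.14045460e+00, -1.50999506e-04,  3.50758920e-01]), 'force': array([ 0.22530474, -0.10948854,  0.26346206]), 'moment': array([0.05325426, 0.05882088, 0.01406692]), 'grasp_force': 0.0, 'finger_gap': 0.08571689305001916}
```

```bash
python3 -c "
import cv2
a=cv2.imread('pics/top0.png');cv2.imwrite('pics/top0b.png',cv2.resize(a,(800,600),interpolation=cv2.INTER_CUBIC))
a=cv2.imread('pics/side0.png');cv2.imwrite('pics/side0b.png',cv2.resize(a,(800,600),interpolation=cv2.INTER_CUBIC))"
```

```text
(no output)
```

View pics/top0b.png

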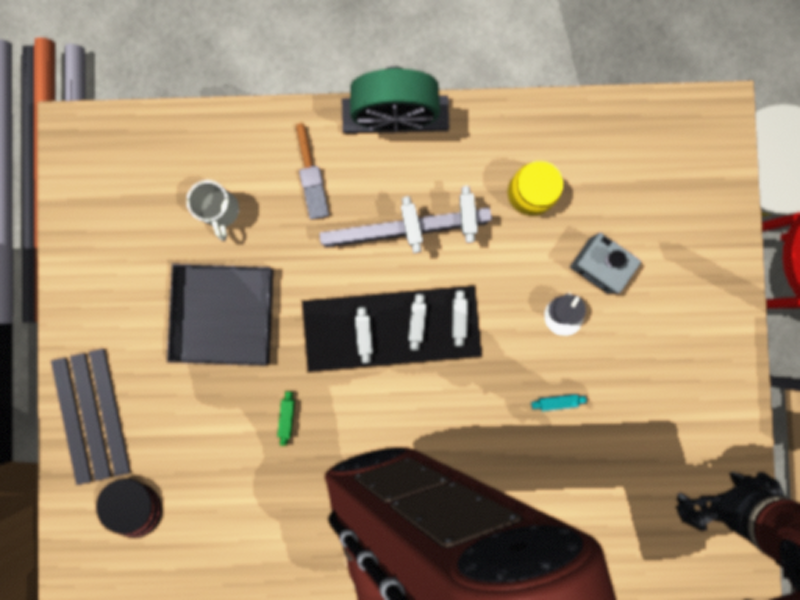

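View pics/side0b.png

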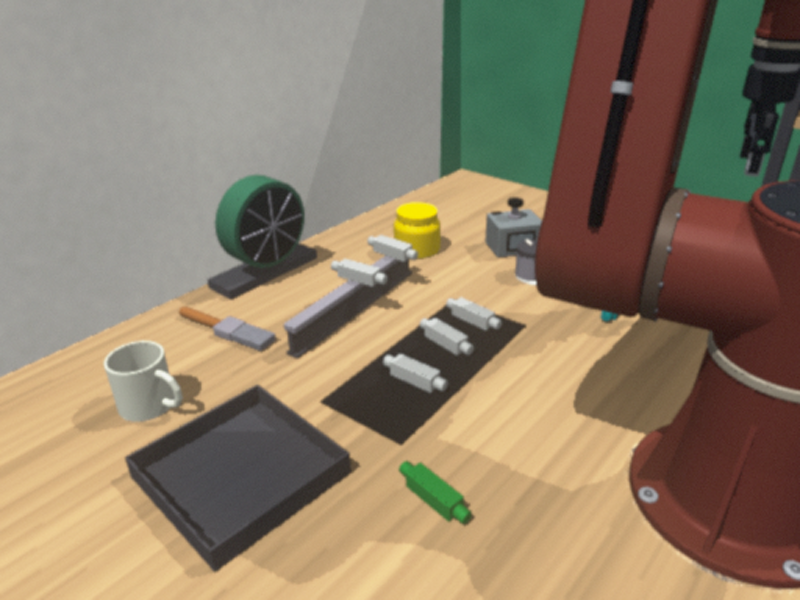

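Two cooled castings are on the rail, at about (412,223) and (469,213) in the enlarged top view. Three fresh ones lie on the mat at (363,334), (417,322) and (460,318). The tin is at (568,312), with its ridge pointing up and right, and the timer box is at (607,263). The tray is at (222,314). Next I'll measure these.

```bash
cat >> h.py <<'E'
S=1.5625
def castings(c,box,z,minA=60,thr=140):
    im=c['frame'].astype(int);m=((im.min(2)>thr)&(im.max(2)-im.min(2)<30)).astype(np.uint8)
    x0,y0,x1,y1=box;k=np.zeros_like(m);k[y0:y1,x0:x1]=m[y0:y1,x0:x1]
    k=cv2.morphologyEx(k,cv2.MORPH_OPEN,np.ones((3,3),np.uint8)) if minA>150 else k
    n,l,s,ce=cv2.connectedComponentsWithStats(k);out=[]
    for i in range(1,n):
        if s[i,4]<minA: continue
        v,u=np.nonzero(l==i);P=np.array([ray(c,a,b,z)[:2] for a,b in zip(u,v)])
        r=cv2.minAreaRect((P*1000).astype(np.float32));
        d=P-P.mean(0);w,V=np.linalg.eigh(d.T@d);a=np.degrees(np.arctan2(V[1,1],V[0,1]))
        out.append((np.round(P.mean(0),4),np.round(np.array(r[0])/1000,4),np.round(r[1]),round((a+90)%180-90,1),int(s[i,4])))
    return out
E
python3 - <<'E'
from h import *
c=cap('top')
print('mat');[print(x) for x in castings(c,(190,180,310,240),.027)]
print('rail');[print(x) for x in castings(c,(245,110,315,165),.082)]
P=lambda u,v,z:np.round(ray(c,u/S,v/S,z),4)[:2]
print('rail ends',P(322,239,.06),P(491,215,.06))
print('tray',[P(u,v,.035) for u,v in((171,264),(273,267),(269,364),(168,362))])
print('plunger',P(619,260,.108),'box top corners',[P(u,v,.07) for u,v in((603,233),(642,263),(617,293),(575,264))])
print('tin top',P(570,308,.06),'ridge',P(576,301,.06))
print('mat corners',[P(u,v,.003) for u,v in((303,299),(475,286),(482,355),(308,371))])
im=c['frame']
crop=im[130:240,320:430];cv2.imwrite('pics/tin.png',cv2.resize(crop,None,fx=5,fy=5,interpolation=cv2.INTER_CUBIC)[:,:,::-1])
crop=im[110:165,195:325];cv2.imwrite('pics/rail.png',cv2.resize(crop,None,fx=6,fy=6,interpolation=cv2.INTER_CUBIC)[:,:,::-1])
E
```

```text
mat
(array([ 0.4719, -0.1188]), array([ 0.4714, -0.1195]), array([ 25., 107.]), np.float64(-3.9), 257)
(array([ 0.4665, -0.0332]), array([ 0.466 , -0.0333]), array([ 25., 105.]), np.float64(-8.1), 243)
(array([0.443 , 0.0755]), array([0.4424, 0.0755]), array([107.,  26.]), np.float64(3.6), 248)
rail
(array([ 0.6665, -0.118 ]), array([ 0.6563, -0.1176]), array([ 92., 112.]), np.float64(-69.3), 469)
(array([ 0.652 , -0.0173]), array([ 0.6561, -0.022 ]), array([86., 87.]), np.float64(12.5), 395)
rail ends [0.6326 0.1489] [ 0.6705 -0.1853]
tray [array([0.5944, 0.4569]), array([0.5825, 0.2518]), array([0.3887, 0.2635]), array([0.3983, 0.4652])]
plunger [ 0.5699 -0.4161] box top corners [array([ 0.6271, -0.4007]), array([ 0.5663, -0.4738]), array([ 0.5093, -0.4228]), array([ 0.5681, -0.3437])]
tin top [ 0.4829 -0.3332] ridge [ 0.4963 -0.3455]
mat corners [array([0.5179, 0.1981]), array([ 0.5345, -0.1558]), array([ 0.393 , -0.1654]), array([0.3703, 0.191 ])]
```

View pics/tin.png

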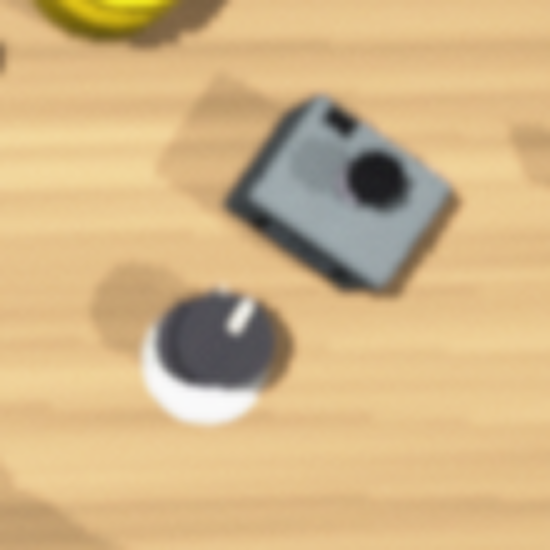

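View pics/rail.png

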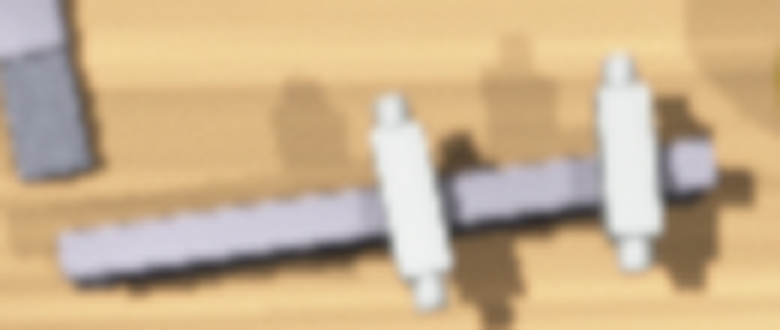

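```bash
cat > m.py <<'E'
from h import *
c=cap('top')
T=lambda u,v,z:np.round(ray(c,320+u/5,130+v/5,z),4)[:2]
Q=lambda u,v,z:np.round(ray(c,195+u/6,110+v/6,z),4)[:2]
ang=lambda a,b:round(float(np.degrees(np.arctan2(*(b-a)[::-1]))),1)
l,r=Q(64,256,.06),Q(714,164,.06);print('rail',l,r,(l+r)/2,ang(r,l)-90)
for a,b in(((430,307),(391,97)),((635,270),(618,58))):
    a,b=Q(*a,.073),Q(*b,.073);print('cooled',(a+b)/2,ang(a,b),np.linalg.norm(a-b))
print('tin lid',T(226,339,.06),'ridge',T(232,330,.06),T(250,298,.06),ang(T(232,330,.06),T(250,298,.06)),'disc',T(204,362,0))
print('plunger',T(379,180,.108)); print('box',[T(*p,.07) for p in((322,95),(459,197),(385,290),(250,190))])
E
python3 m.py; python3 -c "from cell import env;print(env.tcp_to_tips)"
```

```text
rail [0.6335 0.1502] [ 0.6713 -0.1846] [ 0.6524 -0.0172] 6.400000000000006
cooled [ 0.6543  -0.02805] 8.8 0.10908588359636641
cooled [ 0.6705  -0.13825] 2.7 0.10871968543000851
tin lid [ 0.4808 -0.3344] ridge [ 0.4862 -0.3383] [ 0.5055 -0.35  ] -31.2 disc [ 0.4674 -0.336 ]
plunger [ 0.5711 -0.415 ]
box [array([ 0.6276, -0.396 ]), array([ 0.5629, -0.4765]), array([ 0.5077, -0.4291]), array([ 0.5708, -0.3499])]
0.022
```

Call:
step_arm(
  commands=[
    [0,[490,354,0],[0,0,-0.304]],
    [0,[490,354,0],[0,0,-0.304]],
    [0,[490,354,0],[0,0,-0.304]],
    [0,[490,354,0],[0,0,-0.304]],
    [0,[490,354,0],[0,0,-0.304]],
    [0,[490,354,0],[0,0,-0.304]],
    [0,[490,354,0],[0,0,-0.304]],
    [0,[490,354,0],[0,0,-0.304]],
    [0,[490,354,0],[0,0,-0.304]],
    [0,[490,354,0],[0,0,-0.304]],
    [0,[490,354,0],[0,0,-0.304]],
    [0,[490,354,0],[0,0,-0.304]],
  ],
  grip_force=40,
)

```text
clock: 1.4
tool_pos: [0.6606, -0.1455, 0.2249]
orientation: [3.142, 0.0, 0.047]
force: [1.3, -0.9, -0.3]
finger_gap: 0.0853
grasp_force: 0.0
```

Call:
step_arm(
  commands=[
    [0,[0,0,-50],[0,0,0]],
    [0,[0,0,-80],[0,0,0]],
    [0,[0,0,-80],[0,0,0]],
    [0,[0,0,-80],[0,0,0]],
  ],
)

```text
clock: 1.8
tool_pos: [0.6589, -0.1472, 0.1455]
orientation: [-3.141, 0.001, 0.047]
force: [1.1, -0.6, 1.2]
finger_gap: 0.0851
grasp_force: 0.0
```

```bash
cat > look.py <<'E'
import sys
from h import *
n,f=sys.argv[1:3];b=[int(x) for x in sys.argv[3:7]];s=int(sys.argv[7])
im=cap(n)['frame'][b[1]:b[3],b[0]:b[2],::-1]
cv2.imwrite('pics/'+f,cv2.resize(im,None,fx=s,fy=s,interpolation=cv2.INTER_CUBIC))
E
python3 look.py side v1.png 195 130 345 230 5
```

```text
(no output)
```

View pics/v1.png

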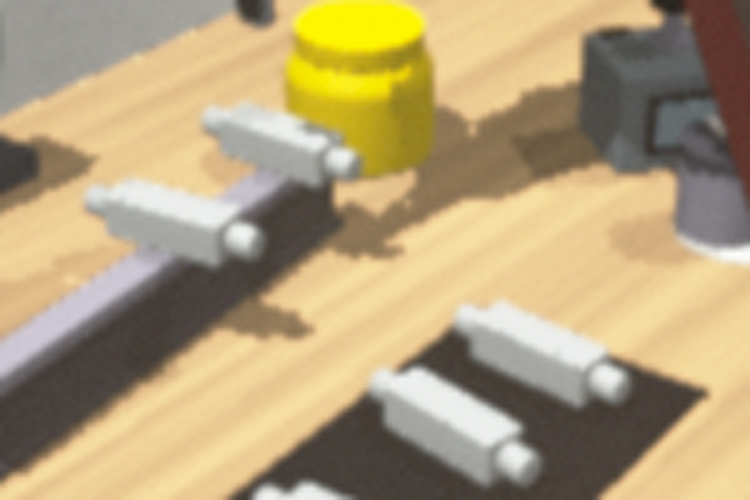

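Call:
step_arm(
  commands=[
    [0,[11,9,0],[0,0,0]],
    [0,[11,9,-40],[0,0,0]],
    [0,[11,9,-59],[0,0,0]],
    [0,[11,9,-59],[0,0,0]],
  ],
)

```text
clock: 2.25
tool_pos: [0.6693, -0.1383, 0.0856]
orientation: [-3.141, 0.002, 0.046]
force: [-0.5, -0.8, 0.2]
finger_gap: 0.0851
grasp_force: 0.0
```

```bash
python3 - <<'E'
from h import *
print(env.get_obs()['tool_pos'],env.get_obs()['force'])
c=cap('side','v2.png');print(proj(c,(.6705,-.13825,.073)),proj(c,(.6543,-.028,.073)),[proj(c,p) for p in((.4714,-.1195,.016),(.466,-.0333,.016),(.4424,.0755,.016))])
im=c['frame'][110:210,195:345,::-1];cv2.imwrite('pics/v2c.png',cv2.resize(im,None,fx=5,fy=5,interpolation=cv2.INTER_CUBIC))
E
```

```text
[ 0.66934451 -0.13828429  0.08557685] [-0.4815538  -0.79688577  0.1840368 ]
(np.float64(251.74003620418262), np.float64(158.47828040314863)) (np.float64(229.9179722165149), np.float64(173.90952616799174)) [(np.float64(302.4872226971496), np.float64(200.28638944270625)), (np.float64(284.9499924055515), np.float64(214.76744038291105)), (np.float64(265.17624552474945), np.float64(238.31504091284864))]
```

View pics/v2c.png

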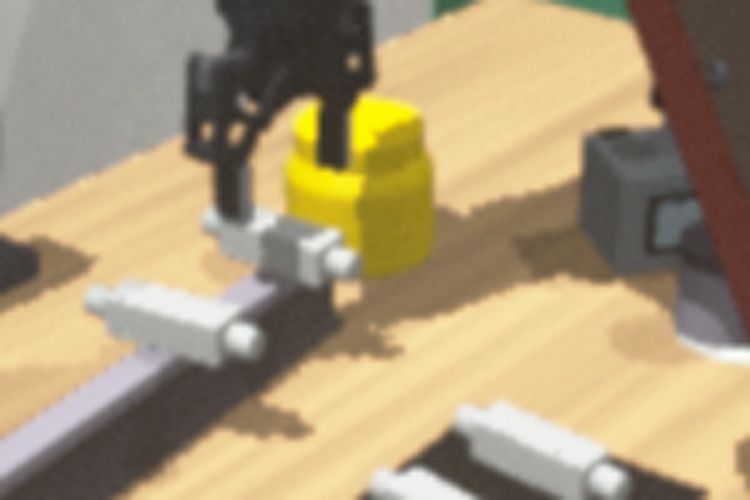

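The casting's measured position projects to (251.7,158.5) in the side view and its image is at (251.6,158.6), so the calibration is good. The fingers straddle it, so I'll grip and lift.

Call:
step_arm(
  commands=[
    [1,[0,0,0],[0,0,0]],
    [1,[0,0,0],[0,0,0]],
    [1,[0,0,0],[0,0,0]],
    [1,[0,0,0],[0,0,0]],
    [1,[0,0,0],[0,0,0]],
    [1,[0,0,0],[0,0,0]],
    [1,[0,0,0],[0,0,0]],
    [1,[0,0,0],[0,0,0]],
    [1,[0,0,15],[0,0,0]],
    [1,[0,0,60],[0,0,0]],
    [1,[0,0,60],[0,0,0]],
    [1,[0,0,60],[0,0,0]],
  ],
  grip_force=50,
)

```text
clock: 3.5
tool_pos: [0.671, -0.1384, 0.1473]
orientation: [3.141, -0.002, 0.047]
force: [-0.1, 0.1, -1.1]
finger_gap: -0.0001
grasp_force: 0.0
```

```bash
python3 look.py side v3.png 195 90 345 210 5
```

```text
(no output)
```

View pics/v3.png

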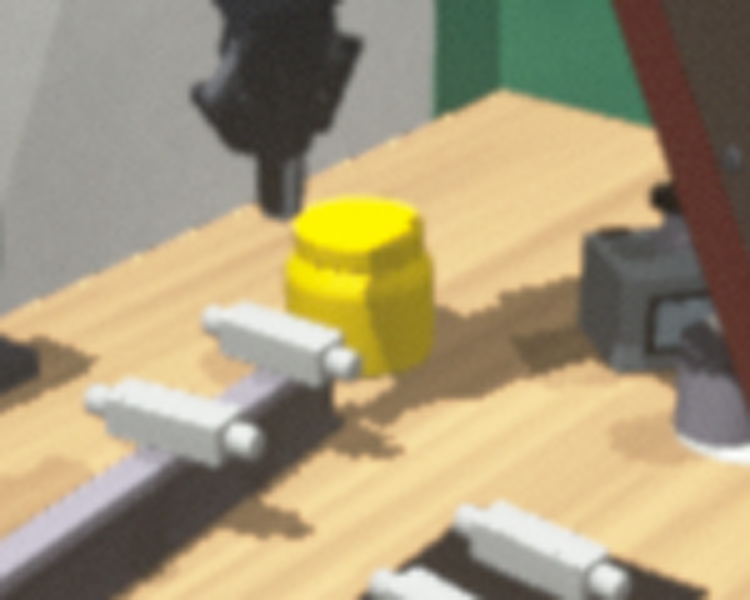

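```bash
python3 - <<'E'
from h import *
c=cap('side')
for z in np.arange(.05,.15,.01): print(round(z,3),*[np.round(proj(c,(.671,-.138+d,z)),1) for d in(-.05,0,.05)])
E
```

```text
0.05 [262.4 159.5] [251.7 165.3] [240.4 171.5]
0.06 [262.4 156.6] [251.6 162.4] [240.3 168.4]
0.07 [262.4 153.7] [251.6 159.4] [240.2 165.4]
0.08 [262.4 150.7] [251.5 156.3] [240.1 162.3]
0.09 [262.3 147.7] [251.5 153.3] [240.  159.2]
0.1 [262.3 144.7] [251.4 150.2] [239.9 156. ]
0.11 [262.3 141.6] [251.3 147.1] [239.8 152.9]
0.12 [262.3 138.6] [251.3 144. ] [239.6 149.7]
0.13 [262.3 135.5] [251.2 140.8] [239.5 146.4]
0.14 [262.3 132.4] [251.2 137.6] [239.4 143.2]
```

```bash
python3 look.py top v4.png 220 90 340 180 6; python3 - <<'E'
from h import *
c=cap('top')
for z in (.09,.125,.155): print(z,[(np.array(proj(c,(.671,-.138+d,z)))-[220,90])*6 for d in (-.05,0,.05)])
E
```

```text
0.09 [array([579.41425383, 273.96005892]), array([479.5176721, 276.8520969]), array([379.65876671, 279.74304414])]
0.125 [array([590.10215626, 261.03455366]), array([487.17822963, 264.01668585]), array([384.29429647, 266.99765927])]
0.155 [array([599.7922854 , 249.31571397]), array([494.12355719, 252.37965636]), array([388.496983  , 255.44237646])]
```

View pics/v4.png

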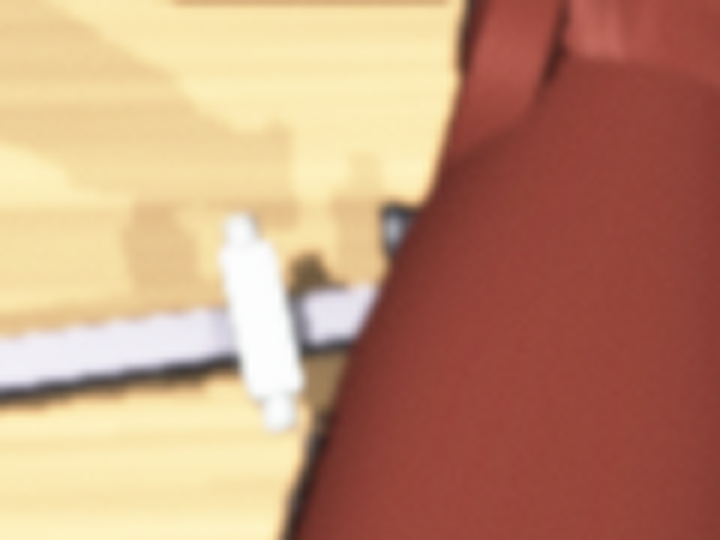

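```bash
python3 - <<'E'
from h import *
out=[]
for n in('side','top'):
    c=cap(n);im=cv2.imread(f'pics/{n}0.png')
    yaw=.351;y=np.array([np.sin(yaw),-np.cos(yaw),0]);p=np.array([.1803,-.4926,.2246])
    pts=[proj(c,p)]+[proj(c,p+s*.0425*y+[0,0,-.009]) for s in(1,-1)]
    u,v=map(int,pts[0]);x0=min(max(u-48,0),512-96);y0=min(max(v-50,0),384-100);s=4
    k=cv2.resize(im[y0:y0+100,x0:x0+96],None,fx=s,fy=s,interpolation=cv2.INTER_CUBIC)
    for q,col in zip(pts,((0,0,255),(0,255,0),(255,255,0))): cv2.circle(k,(int((q[0]-x0+.5)*s),int((q[1]-y0+.5)*s)),4,col,-1)
    out.append(k);print(n,x0,y0,pts)
cv2.imwrite('pics/v5.png',np.hstack(out))
E
```

```text
side 416 63 [(np.float64(477.0794135065538), np.float64(113.61796853904517)), (np.float64(474.8785558700541), np.float64(111.59119249617713)), (np.float64(477.60389856683105), np.float64(122.39800501605309))]
top 399 259 [(np.float64(447.76105889337884), np.float64(309.95286441733833)), (np.float64(461.04958316705836), np.float64(303.02720174889157)), (np.float64(431.1761491378837), np.float64(315.1013137022067))]
```

View pics/v5.png

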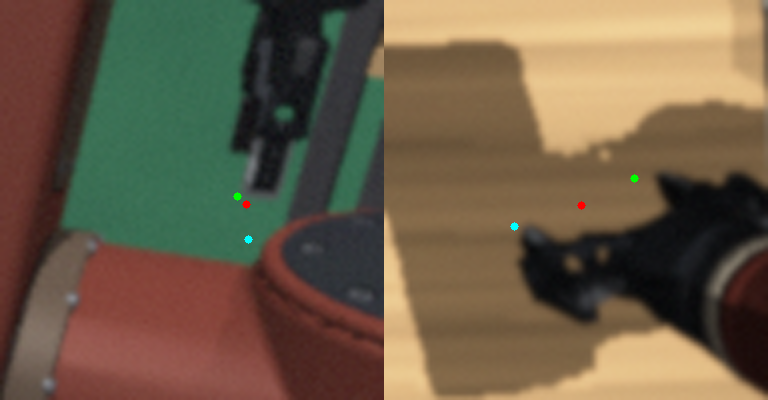

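Both views show the fingertips about 29 mm higher than the tool numbers suggest, with no sideways error. That explains the missed grip. I'll go lower in small steps and watch the force.

Call:
step_arm(
  commands=[
    [0,[0,0,0],[0,0,0]],
    [0,[0,0,0],[0,0,0]],
    [0,[0,0,0],[0,0,0]],
    [0,[0,0,0],[0,0,0]],
    [0,[0,0,0],[0,0,0]],
    [0,[0,0,0],[0,0,0]],
    [0,[0,0,-30],[0,0,0]],
    [0,[0,0,-60],[0,0,0]],
    [0,[0,0,-75],[0,0,0]],
    [0,[0,0,-81],[0,0,0]],
    [0,[0,0,-81],[0,0,0]],
  ],
)

```text
clock: 4.9
tool_pos: [0.6698, -0.1381, 0.0646]
orientation: [-3.141, 0.001, 0.047]
force: [0.5, -0.4, 0.5]
finger_gap: 0.0852
grasp_force: 0.0
```

Call:
step_arm(
  commands=[
    [0,[0,0,-4],[0,0,0]],
    [0,[0,0,-4],[0,0,0]],
  ],
)

```text
clock: 5.1
tool_pos: [0.6707, -0.1383, 0.0618]
orientation: [3.141, -0.001, 0.047]
force: [-0.6, 0.0, 0.6]
finger_gap: 0.0855
grasp_force: 0.0
```

Call:
step_arm(
  commands=[
    [0,[0,0,-4],[0,0,0]],
    [0,[0,0,-8],[0,0,0]],
    [0,[0,0,-8],[0,0,0]],
  ],
)

```text
clock: 5.4
tool_pos: [0.6698, -0.138, 0.0525]
orientation: [-3.141, 0.001, 0.047]
force: [0.3, -0.3, 0.1]
finger_gap: 0.0854
grasp_force: 0.0
```

Call:
step_arm(
  commands=[
    [0.6,[0,0,0],[0,0,0]],
    [0.8,[0,0,0],[0,0,0]],
    [1,[0,0,0],[0,0,0]],
    [1,[0,0,0],[0,0,0]],
    [1,[0,0,0],[0,0,0]],
    [1,[0,0,0],[0,0,0]],
    [1,[0,0,0],[0,0,0]],
    [1,[0,0,0],[0,0,0]],
  ],
  grip_force=40,
)

```text
clock: 6.2
tool_pos: [0.6708, -0.1383, 0.0539]
orientation: [3.141, -0.001, 0.047]
force: [-0.8, 0.5, 4.9]
finger_gap: 0.0254
grasp_force: 41.9
```

Call:
step_arm(
  commands=[
    [1,[0,0,10],[0,0,0]],
    [1,[0,0,50],[0,0,0]],
    [1,[0,0,90],[0,0,0]],
    [1,[0,0,110],[0,0,0]],
    [1,[0,0,110],[0,0,0]],
  ],
  grip_force=60,
)

```text
clock: 6.7
tool_pos: [0.672, -0.1387, 0.167]
orientation: [3.14, -0.005, 0.047]
force: [0.1, -1.1, -2.0]
finger_gap: 0.0253
grasp_force: 59.2
```

Call:
step_arm(
  commands=[
    [1,[-12,36,0],[0,0,0]],
    [1,[-26,80,0],[0,0,0]],
    [1,[-40,120,0],[0,0,0]],
    [1,[-53,160,0],[0,0,0]],
    [1,[-66,200,0],[0,0,0]],
    [1,[-79,240,0],[0,0,0]],
    [1,[-92,280,0],[0,0,0]],
    [1,[-106,320,0],[0,0,0]],
    [1,[-119,360,0],[0,0,0]],
    [1,[-132,400,0],[0,0,0]],
    [1,[-145,440,0],[0,0,0]],
    [1,[-155,470,0],[0,0,0]],
  ],
)

```text
clock: 7.9
tool_pos: [0.5483, 0.1547, 0.1631]
orientation: [-3.1, 0.002, 0.123]
force: [-0.4, 0.6, -2.1]
finger_gap: 0.0246
grasp_force: 59.5
```

Call:
step_arm(
  commands=[
    [1,[-12,36,0],[0,0,0]],
    [1,[-25,72,0],[0,0,0]],
    [1,[-25,72,0],[0,0,0]],
    [1,[-25,72,0],[0,0,0]],
  ],
)

```text
clock: 8.3
tool_pos: [0.5291, 0.1941, 0.1633]
orientation: [-3.07, 0.002, 0.18]
force: [0.4, -0.0, -2.2]
finger_gap: 0.0252
grasp_force: 59.4
```

```bash
python3 - <<'E'
from h import *
o=env.get_obs();print(np.round(o['joint_pos'],3),np.round(o['joint_velocities'],3))
E
```

```text
[ 0.179  0.4   -0.164  1.009  0.072  3.141] [-0.016  0.004  0.006  0.    -0.009 -0.001]
```

Call:
step_arm(
  commands=[
    [1,[0,0,0],[0,0,1.5]],
    [1,[0,0,0],[0,0,1.5]],
    [1,[0,0,0],[0,0,1.5]],
    [1,[0,0,0],[0,0,1.5]],
    [1,[0,0,0],[0,0,1.5]],
    [1,[0,0,0],[0,0,1.5]],
    [1,[0,0,0],[0,0,1.5]],
    [1,[0,0,0],[0,0,1.5]],
    [1,[0,0,0],[0,0,1.5]],
    [1,[0,0,0],[0,0,1.5]],
    [1,[0,0,0],[0,0,1.5]],
    [1,[0,0,0],[0,0,1.5]],
  ],
)

```text
clock: 9.5
tool_pos: [0.5296, 0.1933, 0.1631]
orientation: [-3.07, 0.003, 1.674]
force: [-0.0, -0.8, -1.4]
finger_gap: 0.0253
grasp_force: 59.5
```

Call:
step_arm(
  commands=[
    [1,[-8,42,0],[0.0074,-0.071,0]],
    [1,[-16,84,0],[0.0074,-0.071,0]],
    [1,[-24,126,0],[0.0074,-0.071,0]],
    [1,[-32,168,0],[0.0074,-0.071,0]],
    [1,[-38,210,0],[0.0074,-0.071,0]],
    [1,[-38,210,0],[0.0074,-0.071,0]],
    [1,[-38,210,0],[0.0074,-0.071,0]],
  ],
)

```text
clock: 10.2
tool_pos: [0.491, 0.404, 0.1628]
orientation: [-3.141, 0.003, 1.677]
force: [-0.0, 0.2, -1.5]
finger_gap: 0.0251
grasp_force: 59.7
```

Call:
step_arm(
  commands=[
    [1,[0,0,0],[0,0,1.415]],
    [1,[0,0,0],[0,0,1.415]],
    [1,[0,0,0],[0,0,1.415]],
    [1,[0,0,0],[0,0,1.415]],
    [1,[0,0,0],[0,0,1.415]],
    [1,[0,0,0],[0,0,1.415]],
    [1,[0,0,0],[0,0,1.415]],
    [1,[0,0,0],[0,0,1.415]],
    [1,[0,0,0],[0,0,1.415]],
    [1,[0,0,0],[0,0,1.415]],
    [1,[0,0,0],[0,0,1.415]],
  ],
)

```text
clock: 11.3
tool_pos: [0.4919, 0.402, 0.1633]
orientation: [-3.141, 0.003, 3.091]
force: [0.4, 0.3, -1.3]
finger_gap: 0.025
grasp_force: 59.8
```

Call:
step_arm(
  commands=[
    [1,[0,0,-45],[0,0,0]],
    [1,[0,0,-90],[0,0,0]],
    [1,[0,0,-130],[0,0,0]],
    [1,[0,0,-150],[0,0,0]],
    [1,[0,0,-159],[0,0,0]],
    [1,[0,0,-159],[0,0,0]],
    [0.5,[0,0,-159],[0,0,0]],
    [0.5,[0,0,-159],[0,0,0]],
    [0.5,[0,0,-159],[0,0,0]],
    [0.5,[0,0,-159],[0,0,0]],
  ],
)

```text
clock: 12.3
tool_pos: [0.4919, 0.4038, 0.0052]
orientation: [3.141, 0.004, 3.094]
force: [-0.2, -0.5, -0.6]
finger_gap: 0.0429
grasp_force: 0.0
```

Call:
step_arm(
  commands=[
    [0.5,[0,0,30],[0,0,0]],
    [0.4,[0,0,80],[0,0,0]],
    [0,[0,0,120],[0,0,0]],
    [0,[0,0,150],[0,0,0]],
    [0,[0,0,150],[0,0,0]],
  ],
)

```text
clock: 12.8
tool_pos: [0.4938, 0.4051, 0.1596]
orientation: [3.137, 0.01, 3.094]
force: [0.2, 0.9, -0.1]
finger_gap: 0.0854
grasp_force: 0.0
```

Call:
step_arm(
  commands=[
    [0,[16,-43,0],[0,0,0.1]],
    [0,[32,-86,0],[0,0,0.203]],
    [0,[48,-129,0],[0,0,0.203]],
    [0,[64,-172,0],[0,0,0.203]],
    [0,[81,-216,0],[0,0,0.203]],
    [0,[97,-259,0],[0,0,0.203]],
    [0,[113,-302,0],[0,0,0.203]],
    [0,[130,-346,0],[0,0,0.203]],
    [0,[146,-389,0],[0,0,0.203]],
    [0,[162,-432,0],[0,0,0.203]],
    [0,[162,-432,0],[0,0,0.203]],
    [0,[162,-432,0],[0,0,0.203]],
  ],
)

```text
clock: 14.0
tool_pos: [0.6531, -0.0295, 0.1534]
orientation: [-3.142, 0.002, -2.989]
force: [-1.0, 0.6, -0.3]
finger_gap: 0.0857
grasp_force: 0.0
```

Call:
step_arm(
  commands=[
    [0,[0,0,0],[0,0,0]],
  ],
)

```text
clock: 14.1
tool_pos: [0.6528, -0.0276, 0.1538]
orientation: [-3.142, 0.002, -2.986]
force: [-0.5, -0.2, 0.2]
finger_gap: 0.0854
grasp_force: 0.0
```

Descend, grip and lift; then carry to the tray.

Call:
step_arm(
  commands=[
    [0,[1,0,-40],[0,0,0]],
    [0,[1,0,-80],[0,0,0]],
    [0,[1,0,-99],[0,0,0]],
    [0,[1,0,-99],[0,0,0]],
    [0.6,[1,0,-99],[0,0,0]],
    [1,[1,0,-99],[0,0,0]],
    [1,[1,0,-99],[0,0,0]],
    [1,[1,0,-99],[0,0,0]],
    [1,[1,0,-99],[0,0,0]],
    [1,[1,0,-99],[0,0,0]],
    [1,[1,0,-99],[0,0,0]],
    [1,[1,0,-99],[0,0,0]],
  ],
)

```text
clock: 15.3
tool_pos: [0.6552, -0.0285, 0.0565]
orientation: [-3.141, 0.005, -2.986]
force: [-0.7, 1.5, 7.4]
finger_gap: 0.0249
grasp_force: 60.1
```

Call:
step_arm(
  commands=[
    [1,[0,0,10],[0,0,0]],
    [1,[0,0,50],[0,0,0]],
    [1,[0,0,90],[0,0,0]],
    [1,[0,0,105],[0,0,0]],
    [1,[0,0,105],[0,0,0]],
  ],
)

```text
clock: 15.8
tool_pos: [0.656, -0.0289, 0.1635]
orientation: [-3.139, 0.007, -2.987]
force: [-0.1, -0.2, -3.3]
finger_gap: 0.0249
grasp_force: 59.6
```

Call:
step_arm(
  commands=[
    [1,[-20,41,0],[0,0,-0.1]],
    [1,[-40,82,0],[0,0,-0.2]],
    [1,[-60,124,0],[0,0,-0.2]],
    [1,[-80,166,0],[0,0,-0.2]],
    [1,[-100,208,0],[0,0,-0.2]],
    [1,[-120,250,0],[0,0,-0.2]],
    [1,[-140,292,0],[0,0,-0.2]],
    [1,[-155,322,0],[0,0,-0.2]],
    [1,[-165,343,0],[0,0,-0.2]],
    [1,[-165,343,0],[0,0,-0.2]],
    [1,[-165,343,0],[0,0,-0.2]],
  ],
)

```text
clock: 16.9
tool_pos: [0.4886, 0.3142, 0.159]
orientation: [-3.14, 0.001, 3.098]
force: [0.2, -1.0, -2.0]
finger_gap: 0.0251
grasp_force: 59.9
```

Call:
step_arm(
  commands=[
    [1,[0,0,-45],[0,0,0]],
    [1,[0,0,-90],[0,0,0]],
    [1,[0,0,-130],[0,0,0]],
    [1,[0,0,-150],[0,0,0]],
    [1,[0,0,-157],[0,0,0]],
    [1,[0,0,-157],[0,0,0]],
    [0.5,[0,0,-157],[0,0,0]],
    [0.5,[0,0,-157],[0,0,0]],
    [0.5,[0,0,-157],[0,0,0]],
    [0.5,[0,0,-157],[0,0,0]],
  ],
)

```text
clock: 17.9
tool_pos: [0.4899, 0.3146, 0.0038]
orientation: [-3.141, 0.004, 3.097]
force: [-0.5, 0.0, -0.6]
finger_gap: 0.0425
grasp_force: 0.0
```

Call:
step_arm(
  commands=[
    [0.5,[0,0,30],[0,0,0]],
    [0.4,[0,0,80],[0,0,0]],
    [0,[0,0,120],[0,0,0]],
    [0,[0,0,150],[0,0,0]],
    [0,[0,0,150],[0,0,0]],
  ],
)

```text
clock: 18.4
tool_pos: [0.492, 0.3157, 0.1581]
orientation: [3.138, 0.01, 3.097]
force: [0.8, -0.1, 0.2]
finger_gap: 0.0853
grasp_force: 0.0
```

```bash
python3 - <<'E'
from h import *
c=cap('top','t6.png')
print('mat');[print(x) for x in castings(c,(190,180,310,240),.016)]
print('tray',[x for x in castings(c,(105,165,178,238),.017)])
o=env.get_obs();print(o['tool_pos'],o['finger_gap'])
E
```

```text
mat
(array([ 0.4703, -0.1203]), array([ 0.4715, -0.1205]), array([ 25., 108.]), np.float64(-2.7), 272)
(array([ 0.4807, -0.0373]), array([ 0.4769, -0.0399]), array([22., 89.]), np.float64(-7.2), 140)
(array([0.4291, 0.0741]), array([0.431 , 0.0737]), array([86., 14.]), np.float64(3.4), 100)
tray [(array([0.5237, 0.3138]), array([0.5265, 0.3145]), array([29., 35.]), np.float64(-7.4), 88), (array([0.4589, 0.3169]), array([0.4552, 0.316 ]), array([29., 44.]), np.float64(-1.8), 109)]
[0.49082998 0.31517585 0.15564772] 0.08539207436413038
```

Call:
step_arm(
  commands=[
    [0,[-9,-45,0],[0,0,0.11]],
    [0,[-18,-90,0],[0,0,0.11]],
    [0,[-27,-135,0],[0,0,0.11]],
    [0,[-36,-180,0],[0,0,0.11]],
    [0,[-44,-220,0],[0,0,0.11]],
    [0,[-48,-239,0],[0,0,0.11]],
    [0,[-48,-239,0],[0,0,0.11]],
    [0,[-48,-239,0],[0,0,0.11]],
    [0,[-48,-239,0],[0,0,0.11]],
  ],
)

```text
clock: 19.35
tool_pos: [0.4414, 0.0762, 0.1528]
orientation: [-3.141, 0.002, -3.076]
force: [0.1, 0.2, 0.1]
finger_gap: 0.0854
grasp_force: 0.0
```

Call:
step_arm(
  commands=[
    [0,[0,0,-45],[0,0,0]],
    [0,[0,0,-90],[0,0,0]],
    [0,[0,0,-130],[0,0,0]],
    [0,[0,0,-150],[0,0,0]],
    [0,[0,0,-153],[0,0,0]],
    [0,[0,0,-153],[0,0,0]],
  ],
)

```text
clock: 19.95
tool_pos: [0.4412, 0.0761, 0.0]
orientation: [-3.141, 0.002, -3.075]
force: [0.2, -0.5, 0.4]
finger_gap: 0.0851
grasp_force: 0.0
```

Call:
step_arm(
  commands=[
    [0,[1,0,1.5],[0,0,0]],
    [0.6,[1,0,1.5],[0,0,0]],
    [1,[1,0,1.5],[0,0,0]],
    [1,[1,0,1.5],[0,0,0]],
    [1,[1,0,1.5],[0,0,0]],
    [1,[1,0,1.5],[0,0,0]],
    [1,[1,0,1.5],[0,0,0]],
    [1,[1,0,1.5],[0,0,0]],
  ],
)

```text
clock: 20.75
tool_pos: [0.4426, 0.0754, 0.0022]
orientation: [-3.141, 0.003, -3.077]
force: [-1.6, 0.2, 9.3]
finger_gap: 0.0248
grasp_force: 59.5
```

Call:
step_arm(
  commands=[
    [1,[0,0,10],[0,0,0]],
    [1,[0,0,50],[0,0,0]],
    [1,[0,0,90],[0,0,0]],
    [1,[0,0,125],[0,0,0]],
    [1,[0,0,150],[0,0,0]],
    [1,[0,0,150],[0,0,0]],
  ],
)

```text
clock: 21.35
tool_pos: [0.4445, 0.0755, 0.1552]
orientation: [-3.141, 0.009, -3.076]
force: [0.0, -0.0, -2.7]
finger_gap: 0.0249
grasp_force: 59.7
```

Call:
step_arm(
  commands=[
    [1,[40,0,0],[0,0,0.05]],
    [1,[80,-1,0],[0,0,0.05]],
    [1,[120,-2,0],[0,0,0.05]],
    [1,[160,-3,0],[0,0,0.05]],
    [1,[185,-4,0],[0,0,0.05]],
    [1,[200,-4,0],[0,0,0.05]],
    [1,[200,-4,0],[0,0,0.05]],
    [1,[200,-4,0],[0,0,0.05]],
    [1,[200,-4,0],[0,0,0.05]],
  ],
)

```text
clock: 22.25
tool_pos: [0.6411, 0.0715, 0.1512]
orientation: [-3.141, 0.001, -3.026]
force: [-0.3, 0.6, -1.9]
finger_gap: 0.0248
grasp_force: 59.6
```

Call:
step_arm(
  commands=[
    [1,[1,1,-40],[0,0,0]],
    [1,[1,1,-75],[0,0,0]],
    [1,[1,1,-86],[0,0,0]],
    [1,[1,1,-89],[0,0,0]],
    [1,[1,1,-91],[0,0,0]],
    [1,[1,1,-91],[0,0,0]],
  ],
)

```text
clock: 22.85
tool_pos: [0.6444, 0.0724, 0.0623]
orientation: [-3.141, 0.005, -3.026]
force: [0.1, 0.2, -2.1]
finger_gap: 0.0246
grasp_force: 59.5
```

Call:
step_arm(
  commands=[
    [1,[-1,0,0],[0,0,0]],
    [1,[-1,0,-1],[0,0,0]],
    [1,[-1,0,-1],[0,0,0]],
  ],
)

```text
clock: 23.15
tool_pos: [0.6426, 0.0724, 0.0601]
orientation: [-3.141, 0.003, -3.026]
force: [-0.7, 0.7, -2.0]
finger_gap: 0.0248
grasp_force: 59.5
```

Call:
step_arm(
  commands=[
    [1,[0,0,-1],[0,0,0]],
    [1,[0,0,-1],[0,0,0]],
    [1,[0,0,-1],[0,0,0]],
  ],
)

```text
clock: 23.45
tool_pos: [0.6426, 0.0724, 0.0593]
orientation: [-3.141, 0.003, -3.026]
force: [-2.5, -0.1, 5.1]
finger_gap: 0.0244
grasp_force: 60.4
```

Call:
step_arm(
  commands=[
    [0.8,[0,0,0],[0,0,0]],
    [0.65,[0,0,0],[0,0,0]],
    [0.5,[0,0,0],[0,0,0]],
    [0.4,[0,0,0],[0,0,0]],
    [0.3,[0,0,0],[0,0,0]],
    [0.2,[0,0,20],[0,0,0]],
    [0,[0,0,60],[0,0,0]],
    [0,[0,0,93],[0,0,0]],
    [0,[0,0,93],[0,0,0]],
  ],
)

```text
clock: 24.35
tool_pos: [0.6453, 0.0725, 0.1568]
orientation: [-3.14, 0.011, -3.026]
force: [-0.0, -0.1, 0.7]
finger_gap: 0.0857
grasp_force: 0.0
```

Call:
step_arm(
  commands=[
    [0,[-40,-21,0],[0,0,-0.13]],
    [0,[-80,-44,0],[0,0,-0.25]],
    [0,[-120,-70,0],[0,0,-0.25]],
    [0,[-155,-93,0],[0,0,-0.25]],
    [0,[-177,-106,0],[0,0,-0.25]],
    [0,[-177,-106,0],[0,0,-0.25]],
    [0,[-177,-106,0],[0,0,-0.25]],
    [0,[-177,-106,0],[0,0,-0.25]],
  ],
)

```text
clock: 25.15
tool_pos: [0.4663, -0.0334, 0.1517]
orientation: [-3.141, 0.003, 3.007]
force: [0.3, 0.1, 0.3]
finger_gap: 0.0855
grasp_force: 0.0
```

```bash
python3 look.py side v7.png 150 130 350 280 4
```

```text
(no output)
```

View pics/v7.png

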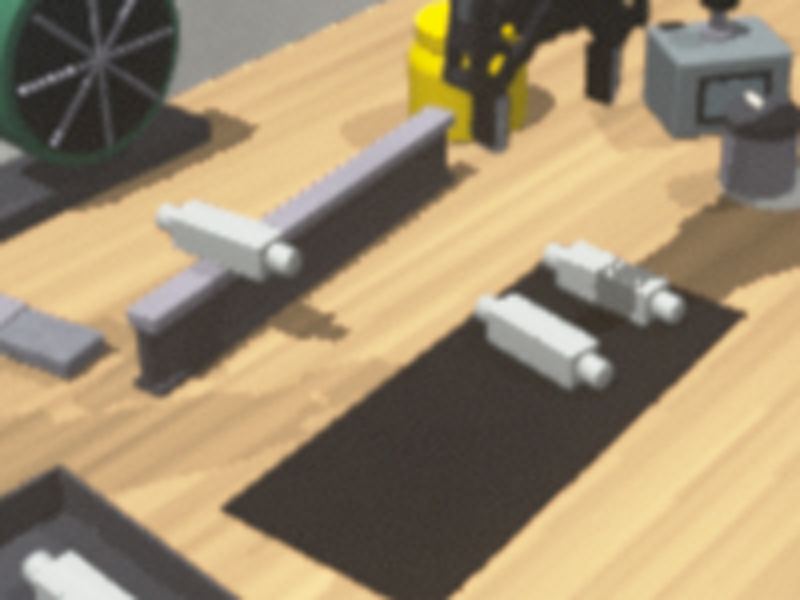

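The first fresh casting sits level across the rail, at (228,240) in the crop. Next is the middle one.

Call:
step_arm(
  commands=[
    [0,[0,0,-45],[0,0,0]],
    [0,[0,0,-90],[0,0,0]],
    [0,[0,0,-130],[0,0,0]],
    [0,[0,0,-149],[0,0,0]],
    [0,[0,0,-149],[0,0,0]],
    [0.6,[0,0,-149],[0,0,0]],
    [1,[0,0,-149],[0,0,0]],
    [1,[0,0,-149],[0,0,0]],
    [1,[0,0,-149],[0,0,0]],
    [1,[0,0,-149],[0,0,0]],
    [1,[0,0,-149],[0,0,0]],
    [1,[0,0,-149],[0,0,0]],
  ],
)

```text
clock: 26.4
tool_pos: [0.4663, -0.0337, 0.0038]
orientation: [-3.141, 0.005, 3.007]
force: [-2.1, 1.6, 9.9]
finger_gap: 0.0248
grasp_force: 59.4
```

Call:
step_arm(
  commands=[
    [1,[0,0,10],[0,0,0]],
    [1,[0,0,50],[0,0,0]],
    [1,[0,0,90],[0,0,0]],
    [1,[0,0,125],[0,0,0]],
    [1,[0,0,150],[0,0,0]],
    [1,[0,0,150],[0,0,0]],
  ],
)

```text
clock: 27.0
tool_pos: [0.4675, -0.0341, 0.1565]
orientation: [-3.14, 0.009, 3.007]
force: [0.6, -0.8, -3.1]
finger_gap: 0.0248
grasp_force: 59.8
```

Call:
step_arm(
  commands=[
    [1,[40,4,0],[0,0,0.13]],
    [1,[80,8,0],[0,0,0.247]],
    [1,[120,11,0],[0,0,0.247]],
    [1,[155,14,0],[0,0,0.247]],
    [1,[175,16,0],[0,0,0.247]],
    [1,[186,16,0],[0,0,0.247]],
    [1,[186,16,0],[0,0,0.247]],
    [1,[186,16,0],[0,0,0.247]],
    [1,[186,16,0],[0,0,0.247]],
  ],
)

```text
clock: 27.9
tool_pos: [0.6503, -0.0176, 0.1523]
orientation: [-3.141, 0.001, -3.03]
force: [0.0, 0.2, -1.0]
finger_gap: 0.0249
grasp_force: 59.7
```

Call:
step_arm(
  commands=[
    [1,[0,0,-40],[0,0,0]],
    [1,[0,0,-70],[0,0,0]],
    [1,[0,0,-86],[0,0,0]],
    [1,[0,0,-86],[0,0,0]],
    [1,[0,0,-86],[0,0,0]],
  ],
)

```text
clock: 28.4
tool_pos: [0.6513, -0.0177, 0.0674]
orientation: [-3.141, 0.003, -3.03]
force: [1.4, -0.5, -1.2]
finger_gap: 0.0248
grasp_force: 59.6
```

Call:
step_arm(
  commands=[
    [1,[1,0,-3],[0,0,0]],
    [1,[1,0,-5],[0,0,0]],
    [1,[1,0,-6],[0,0,0]],
    [1,[1,0,-6],[0,0,0]],
  ],
)

```text
clock: 28.8
tool_pos: [0.6525, -0.0176, 0.0609]
orientation: [-3.141, 0.003, -3.029]
force: [0.5, 0.3, -2.0]
finger_gap: 0.0245
grasp_force: 59.6
```

Call:
step_arm(
  commands=[
    [1,[0,0,-1],[0,0,0]],
    [1,[0,0,-1],[0,0,0]],
  ],
)

```text
clock: 29.0
tool_pos: [0.6526, -0.0176, 0.0609]
orientation: [-3.141, 0.003, -3.029]
force: [-3.7, 0.2, 6.3]
finger_gap: 0.0248
grasp_force: 60.9
```

Call:
step_arm(
  commands=[
    [0.8,[0,0,0],[0,0,0]],
    [0.65,[0,0,0],[0,0,0]],
    [0.5,[0,0,0],[0,0,0]],
    [0.4,[0,0,0],[0,0,0]],
    [0.3,[0,0,0],[0,0,0]],
    [0.2,[0,0,20],[0,0,0]],
    [0,[0,0,60],[0,0,0]],
    [0,[0,0,92],[0,0,0]],
    [0,[0,0,92],[0,0,0]],
  ],
)

```text
clock: 29.9
tool_pos: [0.6553, -0.0179, 0.1567]
orientation: [-3.139, 0.01, -3.029]
force: [0.6, -0.8, 0.4]
finger_gap: 0.0851
grasp_force: 0.0
```

Call:
step_arm(
  commands=[
    [0,[-40,-21,0],[0,0,-0.13]],
    [0,[-80,-44,0],[0,0,-0.173]],
    [0,[-120,-70,0],[0,0,-0.173]],
    [0,[-155,-90,0],[0,0,-0.173]],
    [0,[-181,-102,0],[0,0,-0.173]],
    [0,[-181,-102,0],[0,0,-0.173]],
    [0,[-181,-102,0],[0,0,-0.173]],
    [0,[-181,-102,0],[0,0,-0.173]],
  ],
)

```text
clock: 30.7
tool_pos: [0.4722, -0.1194, 0.1516]
orientation: [-3.141, 0.003, 3.081]
force: [-0.8, 0.2, -0.0]
finger_gap: 0.0857
grasp_force: 0.0
```

Call:
step_arm(
  commands=[
    [0,[-1,0,-45],[0,0,0]],
    [0,[-1,0,-90],[0,0,0]],
    [0,[-1,0,-130],[0,0,0]],
    [0,[-1,0,-149],[0,0,0]],
    [0,[-1,0,-149],[0,0,0]],
    [0.6,[-1,0,-149],[0,0,0]],
    [1,[-1,0,-149],[0,0,0]],
    [1,[-1,0,-149],[0,0,0]],
    [1,[-1,0,-149],[0,0,0]],
    [1,[-1,0,-149],[0,0,0]],
    [1,[-1,0,-149],[0,0,0]],
    [1,[-1,0,-149],[0,0,0]],
  ],
)

```text
clock: 31.9
tool_pos: [0.4713, -0.1199, 0.0038]
orientation: [-3.14, 0.005, 3.081]
force: [-1.3, 0.7, 9.2]
finger_gap: 0.0248
grasp_force: 59.5
```

Call:
step_arm(
  commands=[
    [1,[0,0,10],[0,0,0]],
    [1,[0,0,50],[0,0,0]],
    [1,[0,0,90],[0,0,0]],
    [1,[0,0,125],[0,0,0]],
    [1,[0,0,150],[0,0,0]],
    [1,[0,0,150],[0,0,0]],
  ],
)

```text
clock: 32.5
tool_pos: [0.4724, -0.1204, 0.1566]
orientation: [-3.139, 0.009, 3.081]
force: [0.4, 0.3, -2.2]
finger_gap: 0.0247
grasp_force: 59.7
```

Call:
step_arm(
  commands=[
    [1,[40,3,0],[0,0,0.13]],
    [1,[80,6,0],[0,0,0.173]],
    [1,[120,9,0],[0,0,0.173]],
    [1,[155,11,0],[0,0,0.173]],
    [1,[178,13,0],[0,0,0.173]],
    [1,[191,13,0],[0,0,0.173]],
    [1,[191,13,0],[0,0,0.173]],
    [1,[191,13,0],[0,0,0.173]],
    [1,[191,13,0],[0,0,0.173]],
  ],
)

```text
clock: 33.4
tool_pos: [0.6603, -0.1066, 0.1523]
orientation: [-3.141, 0.001, -3.03]
force: [-0.3, -0.3, -2.2]
finger_gap: 0.0246
grasp_force: 59.6
```

Call:
step_arm(
  commands=[
    [1,[0,0,-40],[0,0,0]],
    [1,[0,0,-70],[0,0,0]],
    [1,[0,0,-86],[0,0,0]],
    [1,[0,0,-86],[0,0,0]],
    [1,[0,0,-86],[0,0,0]],
  ],
)

```text
clock: 33.9
tool_pos: [0.6612, -0.1068, 0.0674]
orientation: [-3.141, 0.003, -3.03]
force: [-0.4, -1.0, -0.6]
finger_gap: 0.0246
grasp_force: 59.5
```

Call:
step_arm(
  commands=[
    [1,[1,0,-3],[0,0,0]],
    [1,[1,0,-5],[0,0,0]],
    [1,[1,0,-6],[0,0,0]],
    [1,[1,0,-7],[0,0,0]],
    [1,[1,0,-7],[0,0,0]],
    [1,[1,0,-7],[0,0,0]],
  ],
)

```text
clock: 34.5
tool_pos: [0.6627, -0.1067, 0.0609]
orientation: [-3.14, 0.004, -3.029]
force: [-2.8, 0.4, 6.7]
finger_gap: 0.0248
grasp_force: 60.6
```

Call:
step_arm(
  commands=[
    [0.8,[0,0,0],[0,0,0]],
    [0.65,[0,0,0],[0,0,0]],
    [0.5,[0,0,0],[0,0,0]],
    [0.4,[0,0,0],[0,0,0]],
    [0.3,[0,0,0],[0,0,0]],
    [0.2,[0,0,20],[0,0,0]],
    [0,[0,0,60],[0,0,0]],
    [0,[0,0,100],[0,0,0]],
    [0,[0,0,140],[0,0,0]],
    [0,[0,0,140],[0,0,0]],
  ],
)

```text
clock: 35.5
tool_pos: [0.6654, -0.1074, 0.206]
orientation: [-3.137, 0.012, -3.029]
force: [1.1, 0.4, -0.2]
finger_gap: 0.0853
grasp_force: 0.0
```

Call:
step_arm(
  commands=[
    [0,[-38,30,0],[0,0,0]],
    [0,[-76,60,0],[0,0,0]],
    [0,[-114,90,0],[0,0,0]],
    [0,[-152,120,0],[0,0,0]],
    [0,[-190,150,0],[0,0,0]],
    [0,[-228,180,0],[0,0,0]],
    [0,[-266,210,0],[0,0,0]],
    [0,[-304,240,0],[0,0,0]],
    [0,[-310,260,0],[0,0,0]],
    [0,[-310,260,0],[0,0,0]],
    [0,[-310,260,0],[0,0,0]],
  ],
)

```text
clock: 36.6
tool_pos: [0.3524, 0.1536, 0.1996]
orientation: [-3.141, 0.003, -3.028]
force: [0.1, 0.6, -0.3]
finger_gap: 0.085
grasp_force: 0.0
```

```bash
python3 - <<'E'
from h import *
c=cap('top','t8.png');d=cap('side','s8.png')
f=lambda k,b,s:cv2.resize(k['frame'][b[1]:b[3],b[0]:b[2],::-1],None,fx=s,fy=s,interpolation=cv2.INTER_CUBIC)
a=f(c,(195,110,325,170),6);t=f(c,(330,140,430,220),4);s=f(d,(310,120,410,180),4)
H=np.zeros((320,780,3),np.uint8);H[:,:400]=t;H[:240,400:780]=s[:,:380]
h=np.vstack([a[:280],H]);cv2.imwrite('pics/v8.png',h);print(h.shape)
E
```

```text
(600, 780, 3)
```

View pics/v8.png

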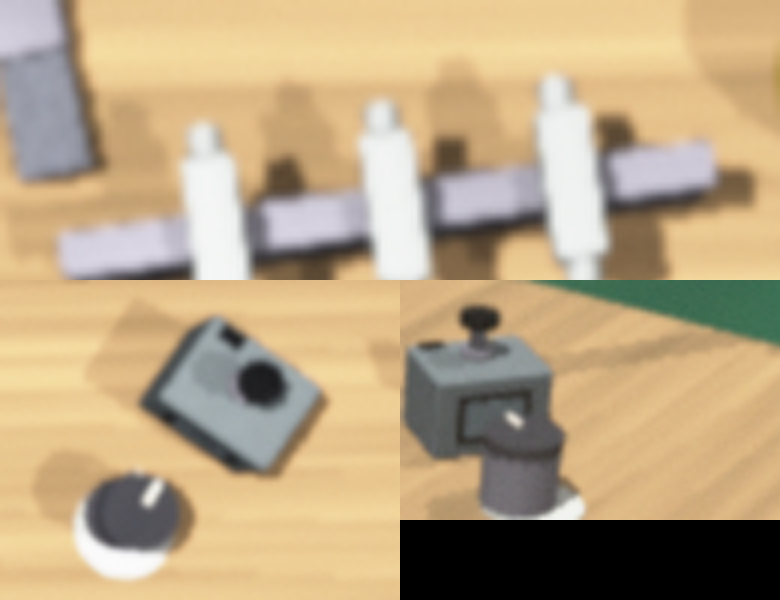

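```bash
cat > tin.py <<'E'
from h import *
from scipy.optimize import least_squares
def fit(P,r,w0):
    return least_squares(lambda w:np.hypot(*(P-w).T)-r,w0,loss='soft_l1',f_scale=.002).x
def measure(c,b=(330,170,395,225)):
    im=c['frame'].astype(int);x0,y0,x1,y1=b
    hsv=cv2.cvtColor(c['frame'],cv2.COLOR_RGB2HSV)
    sub=np.zeros(im.shape[:2],bool);sub[y0:y1,x0:x1]=1
    sat=im.max(2)-im.min(2)
    white=(im.min(2)>175)&(sat<40)&sub; dark=(im.max(2)<105)&(sat<25)&sub
    res={}
    n,l,s,_=cv2.connectedComponentsWithStats(dark.astype(np.uint8));k=1+np.argmax(s[1:,4]);v,u=np.nonzero(l==k)
    W=np.array([ray(c,a,d,.06)[:2] for a,d in zip(u,v)]);res['dark_n']=len(u)
    cen,rad=cv2.minEnclosingCircle((W*1000).astype(np.float32));res['darkcirc']=(np.round(cen,1),round(rad,1))
    n,l,s,ce=cv2.connectedComponentsWithStats(white.astype(np.uint8))
    for i in range(1,n):
        if s[i,4]<5: continue
        m=(l==i).astype(np.uint8);v,u=np.nonzero(m)
        if s[i,4]>60:
            q=np.array([ray(c,a,d,0)[:2] for a,d in zip(u,v)])
            h=cv2.convexHull((q*1e4).astype(np.float32)).reshape(-1,2)/1e4
            # outer arc only: far from lid centre
            L=np.array(cen)/1000;arc=h[np.hypot(*(h-L).T)>.036]
            res['disc']=np.round(fit(arc,.0393,h.mean(0)),4)
        else:
            q=np.array([ray(c,a,d,.062)[:2] for a,d in zip(u,v)]);dd=q-q.mean(0);w,V=np.linalg.eigh(dd.T@dd)
            res.setdefault('small',[]).append((np.round(q.mean(0),4),round(float(np.degrees(np.arctan2(V[1,1],V[0,1]))),1),len(u)))
    return res
if __name__=='__main__':
    print(measure(cap('top')))
    c=cap('top');print('castings',[x for x in castings(c,(200,110,325,170),.08,150,180)])
    print('tray',[x for x in castings(c,(105,165,178,238),.017)])
E
python3 tin.py
```

```text
{'dark_n': 273, 'darkcirc': (array([ 481.6, -328.7]), 33.3), 'small': [(array([ 0.4964, -0.3419]), 148.6, 16)], 'disc': array([ 0.4694, -0.335 ])}
castings [(array([ 0.6624, -0.1073]), array([ 0.6609, -0.1071]), array([108.,  27.]), np.float64(6.5), 265), (array([ 0.6518, -0.0179]), array([ 0.6509, -0.0171]), array([108.,  28.]), np.float64(6.3), 269), (array([0.6402, 0.0884]), array([0.6504, 0.0905]), array([100.,  96.]), np.float64(-79.8), 399)]
tray [(array([0.4905, 0.4068]), array([0.4911, 0.4074]), array([ 29., 111.]), np.float64(-4.6), 276), (array([0.4904, 0.3155]), array([0.4886, 0.3153]), array([ 29., 111.]), np.float64(-3.0), 284)]
```

Call:
step_arm(
  commands=[
    [0,[12,-45,0],[0,0,-0.1]],
    [0,[24,-90,0],[0,0,-0.2]],
    [0,[36,-135,0],[0,0,-0.3]],
    [0,[48,-180,0],[0,0,-0.4]],
    [0,[60,-225,0],[0,0,-0.5]],
    [0,[72,-270,0],[0,0,-0.6]],
    [0,[84,-315,0],[0,0,-0.66]],
    [0,[96,-360,0],[0,0,-0.66]],
    [0,[107,-405,0],[0,0,-0.66]],
    [0,[119,-450,0],[0,0,-0.66]],
    [0,[129,-486,0],[0,0,-0.66]],
    [0,[129,-486,0],[0,0,-0.66]],
  ],
)

```text
clock: 38.0
tool_pos: [0.4815, -0.338, 0.1985]
orientation: [-3.14, 0.003, 2.589]
force: [0.6, -0.1, 0.2]
finger_gap: 0.0853
grasp_force: 0.0
```

Call:
step_arm(
  commands=[
    [0,[0,0,-40],[0,0,0]],
    [0,[0,0,-80],[0,0,0]],
    [0,[0,0,-100],[0,0,0]],
    [0,[0,0,-100],[0,0,0]],
    [0,[0,0,-100],[0,0,0]],
  ],
)

```text
clock: 38.5
tool_pos: [0.4813, -0.3328, 0.1001]
orientation: [-3.141, 0.002, 2.593]
force: [0.4, 0.0, 1.1]
finger_gap: 0.0851
grasp_force: 0.0
```

Call:
step_arm(
  commands=[
    [0,[0,0,-40],[0,0,0]],
    [0,[0,0,-58],[0,0,0]],
    [0,[0,0,-64],[0,0,0]],
    [0,[0,0,-66],[0,0,0]],
    [0,[0,0,-66],[0,0,0]],
  ],
)

```text
clock: 39.0
tool_pos: [0.4822, -0.3334, 0.0351]
orientation: [-3.141, 0.005, 2.594]
force: [-0.9, -0.4, -0.2]
finger_gap: 0.0854
grasp_force: 0.0
```

```bash
python3 look.py side v9.png 290 90 420 190 6
```

```text
(no output)
```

View pics/v9.png

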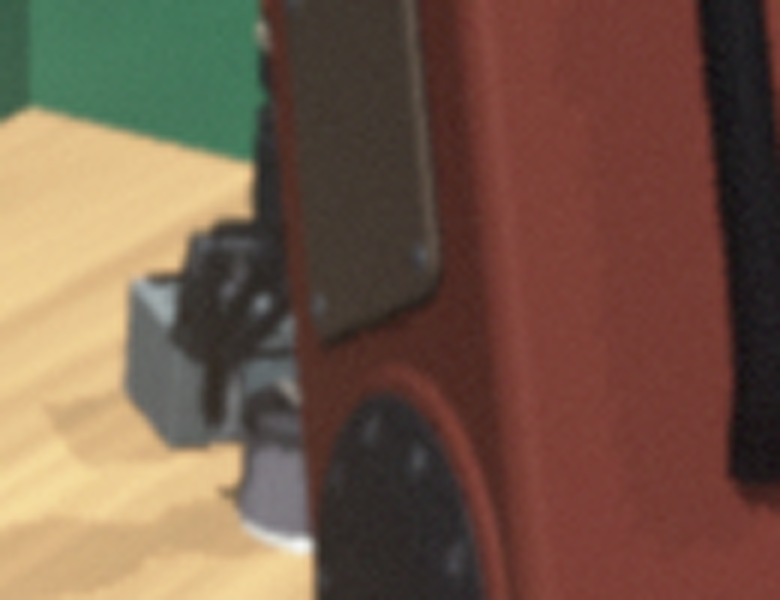

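Call:
step_arm(
  commands=[
    [0,[-1,0,-8],[0,0,0]],
    [0,[-1,0,-16],[0,0,0]],
    [0,[-1,0,-24],[0,0,0]],
    [0,[-1,0,-24],[0,0,0]],
  ],
)

```text
clock: 39.45
tool_pos: [0.4795, -0.3319, 0.0082]
orientation: [-3.141, 0.0, 2.594]
force: [-0.0, 0.4, 0.6]
finger_gap: 0.085
grasp_force: 0.0
```

Call:
step_arm(
  commands=[
    [0.15,[0,0,0],[0,0,0]],
    [0.25,[0,0,0],[0,0,0]],
    [0.35,[0,0,0],[0,0,0]],
    [0.5,[0,0,0],[0,0,0]],
    [0.7,[0,0,0],[0,0,0]],
    [0.7,[0,0,0],[0,0,0]],
    [0.7,[0,0,0],[0,0,0]],
  ],
  grip_force=30,
)

```text
clock: 40.15
tool_pos: [0.4807, -0.3327, 0.0101]
orientation: [-3.141, 0.003, 2.594]
force: [0.3, 0.8, 5.5]
finger_gap: 0.0594
grasp_force: 32.8
```

Call:
step_arm(
  commands=[
    [0.7,[0,0,4],[0,0,0]],
    [0.7,[0,0,4],[0,0,0]],
    [0.7,[-5,-2,4],[0,0,-0.06]],
    [0.7,[-10,-3,4],[0,0,-0.125]],
    [0.7,[-10,-3,4],[0,0,-0.125]],
    [0.7,[-10,-3,4],[0,0,-0.125]],
    [0.7,[-10,-3,2],[0,0,-0.125]],
    [0.7,[-10,-3,0],[0,0,-0.125]],
    [0.7,[-10,-3,0],[0,0,-0.125]],
  ],
  grip_force=40,
)

```text
clock: 41.05
tool_pos: [0.4707, -0.3356, 0.0101]
orientation: [-3.141, 0.003, 2.47]
force: [-1.4, 1.3, 5.9]
finger_gap: 0.0591
grasp_force: 43.9
```

Call:
step_arm(
  commands=[
    [0.2,[0,0,0],[0,0,0]],
    [0.1,[0,0,0],[0,0,0]],
    [0,[0,0,0],[0,0,0]],
    [0,[0,0,0],[0,0,0]],
    [0,[0,0,40],[0,0,0]],
    [0,[0,0,80],[0,0,0]],
    [0,[0,0,130],[0,0,0]],
    [0,[0,0,170],[0,0,0]],
    [0,[0,0,170],[0,0,0]],
  ],
)

```text
clock: 41.95
tool_pos: [0.4729, -0.3378, 0.1857]
orientation: [-3.14, 0.012, 2.469]
force: [-0.5, -1.6, -0.0]
finger_gap: 0.0855
grasp_force: 0.0
```

Call:
step_arm(
  commands=[
    [1,[-9,41,0],[0,0,0]],
    [1,[-18,82,0],[0,0,0]],
    [1,[-27,123,0],[0,0,0]],
    [1,[-36,164,0],[0,0,0]],
    [1,[-45,205,0],[0,0,0]],
    [1,[-54,246,0],[0,0,0]],
    [1,[-63,287,0],[0,0,0]],
    [1,[-70,330,0],[0,0,0]],
    [1,[-70,330,0],[0,0,0]],
    [1,[-70,330,0],[0,0,0]],
  ],
)

```text
clock: 42.95
tool_pos: [0.4003, -0.0049, 0.1796]
orientation: [-3.141, 0.003, 2.471]
force: [-0.0, -0.5, -0.3]
finger_gap: 0.0
grasp_force: 0.0
```

```bash
python3 tin.py; python3 - <<'E'
from h import *
c=cap('top');f=lambda k,b,s:cv2.resize(k['frame'][b[1]:b[3],b[0]:b[2],::-1],None,fx=s,fy=s,interpolation=cv2.INTER_CUBIC)
cv2.imwrite('pics/v10.png',f(c,(330,140,430,225),6))
E
```

```text
{'dark_n': 276, 'darkcirc': (array([ 471.1, -331.9]), 33.4), 'disc': array([ 0.4704, -0.3349]), 'small': [(array([ 0.4844, -0.3486]), 137.7, 18)]}
castings [(array([ 0.6626, -0.1072]), array([ 0.6609, -0.1071]), array([108.,  27.]), np.float64(6.5), 263), (array([ 0.6516, -0.0179]), array([ 0.6509, -0.0171]), array([108.,  28.]), np.float64(6.3), 267), (array([0.6401, 0.0886]), array([0.6504, 0.0905]), array([100.,  96.]), np.float64(-80.2), 395)]
tray [(array([0.4904, 0.4067]), array([0.4911, 0.4074]), array([ 29., 111.]), np.float64(-4.4), 276), (array([0.4894, 0.3155]), array([0.4886, 0.3153]), array([ 29., 111.]), np.float64(-2.5), 292)]
```

View pics/v10.png

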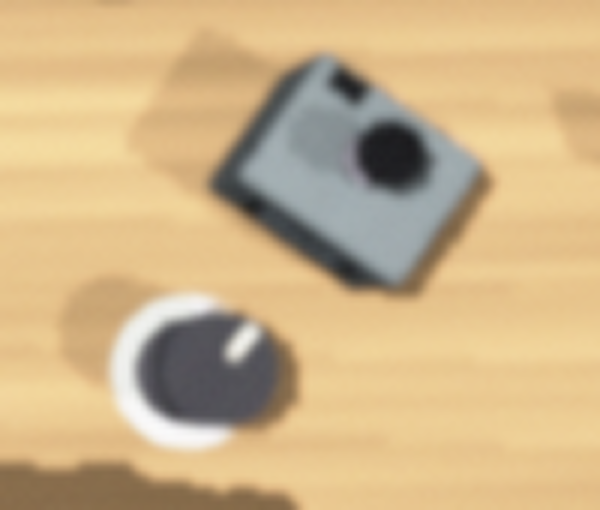

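Call:
step_arm(
  commands=[
    [1,[18,-43,0],[0,0,0]],
    [1,[36,-86,0],[0,0,0]],
    [1,[54,-129,0],[0,0,0]],
    [1,[72,-172,0],[0,0,0]],
    [1,[90,-215,0],[0,0,0]],
    [1,[108,-258,0],[0,0,0]],
    [1,[126,-301,0],[0,0,0]],
    [1,[144,-344,0],[0,0,0]],
    [1,[162,-387,0],[0,0,0]],
    [1,[171,-410,0],[0,0,0]],
    [1,[171,-410,0],[0,0,0]],
    [1,[171,-410,0],[0,0,0]],
  ],
)

```text
clock: 44.3
tool_pos: [0.5702, -0.4169, 0.1785]
orientation: [-3.141, 0.001, 2.466]
force: [-1.3, 0.6, 0.3]
finger_gap: -0.0001
grasp_force: 0.0
```

Call:
step_arm(
  commands=[
    [1,[0,0,-40],[0,0,0]],
    [1,[0,0,-65],[0,0,0]],
    [1,[0,0,-75],[0,0,0]],
    [1,[0,0,-75],[0,0,0]],
    [1,[0,0,-75],[0,0,0]],
  ],
)

```text
clock: 44.8
tool_pos: [0.5718, -0.4158, 0.1062]
orientation: [-3.141, 0.004, 2.469]
force: [-0.6, 0.1, 0.7]
finger_gap: -0.0002
grasp_force: 0.0
```

Call:
step_arm(
  commands=[
    [1,[0,0,-4],[0,0,0]],
    [1,[0,0,-8],[0,0,0]],
    [1,[0,0,-12],[0,0,0]],
    [1,[0,0,-12],[0,0,0]],
  ],
)

```text
clock: 45.2
tool_pos: [0.5724, -0.4164, 0.0935]
orientation: [-3.141, 0.005, 2.469]
force: [1.5, -1.6, 6.6]
finger_gap: -0.0
grasp_force: 3.0
```

Call:
step_arm(
  commands=[
    [1,[0,0,-5],[0,0,0]],
    [1,[0,0,-10],[0,0,0]],
    [1,[0,0,-15],[0,0,0]],
    [1,[0,0,-16],[0,0,0]],
    [1,[0,0,-16],[0,0,0]],
  ],
)

```text
clock: 45.7
tool_pos: [0.5724, -0.4164, 0.0783]
orientation: [-3.141, 0.006, 2.469]
force: [1.1, 0.9, 10.1]
finger_gap: -0.0001
grasp_force: 5.4
```

Call:
step_arm(
  commands=[
    [1,[0,0,-2],[0,0,0]],
    [1,[0,0,-3],[0,0,0]],
    [1,[0,0,-3],[0,0,0]],
  ],
)

```text
clock: 46.0
tool_pos: [0.5725, -0.4165, 0.0768]
orientation: [-3.141, 0.007, 2.469]
force: [-3.4, 3.5, 19.9]
finger_gap: -0.0003
grasp_force: 10.0
```

Call:
step_arm(
  commands=[
    [1,[0,0,0],[0,0,0]],
    [1,[0,0,0],[0,0,0]],
    [1,[0,0,0],[0,0,0]],
    [1,[0,0,0],[0,0,0]],
    [1,[0,0,0],[0,0,0]],
    [1,[0,0,0],[0,0,0]],
    [1,[0,0,0],[0,0,0]],
    [1,[0,0,0],[0,0,0]],
  ],
)

```text
clock: 46.8
tool_pos: [0.5725, -0.4165, 0.0768]
orientation: [-3.141, 0.007, 2.469]
force: [-3.6, 2.9, 20.5]
finger_gap: 0.0001
grasp_force: 10.0
```

Call:
step_arm(
  commands=[
    [1,[0,0,10],[0,0,0]],
    [1,[0,0,20],[0,0,0]],
    [1,[0,0,30],[0,0,0]],
    [1,[0,0,60],[0,0,0]],
    [1,[0,0,100],[0,0,0]],
    [1,[0,0,120],[0,0,0]],
    [1,[0,0,120],[0,0,0]],
  ],
)

```text
clock: 47.5
tool_pos: [0.5726, -0.4166, 0.1973]
orientation: [-3.141, 0.008, 2.469]
force: [-0.1, 0.2, -0.2]
finger_gap: -0.0002
grasp_force: 0.0
```

Call:
step_arm(
  commands=[
    [1,[-18,43,0],[0,0,0]],
    [1,[-36,86,0],[0,0,0]],
    [1,[-54,129,0],[0,0,0]],
    [1,[-72,172,0],[0,0,0]],
    [1,[-90,215,0],[0,0,0]],
    [1,[-108,258,0],[0,0,0]],
    [1,[-126,301,0],[0,0,0]],
    [1,[-144,344,0],[0,0,0]],
    [1,[-162,387,0],[0,0,0]],
    [1,[-171,410,0],[0,0,0]],
    [1,[-171,410,0],[0,0,0]],
    [1,[-171,410,0],[0,0,0]],
  ],
)

```text
clock: 48.7
tool_pos: [0.4, -0.0053, 0.1932]
orientation: [-3.14, 0.002, 2.47]
force: [0.3, 0.1, 0.9]
finger_gap: -0.0001
grasp_force: 0.0
```

```bash
python3 tin.py; python3 - <<'E'
from h import *
c=cap('side');d=cap('top');f=lambda k,b,s:cv2.resize(k['frame'][b[1]:b[3],b[0]:b[2],::-1],None,fx=s,fy=s,interpolation=cv2.INTER_CUBIC)
a=f(c,(80,110,470,320),2);b=f(d,(100,95,490,245),2);cv2.imwrite('pics/v11.png',np.vstack([a[:300],b[:300]]))
E
```

```text
{'dark_n': 297, 'darkcirc': (array([ 439.5, -318.5]), 33.7), 'disc': array([ 0.4725, -0.3364])}
castings [(array([ 0.6624, -0.1073]), array([ 0.6609, -0.1071]), array([108.,  27.]), np.float64(6.5), 265), (array([ 0.6515, -0.0179]), array([ 0.6509, -0.0171]), array([108.,  28.]), np.float64(6.3), 265), (array([0.6403, 0.0884]), array([0.6504, 0.0905]), array([100.,  96.]), np.float64(-79.7), 396)]
tray [(array([0.4901, 0.4066]), array([0.4911, 0.4074]), array([ 29., 111.]), np.float64(-4.2), 277), (array([0.4894, 0.3155]), array([0.4886, 0.3153]), array([ 29., 111.]), np.float64(-2.5), 292)]
```

View pics/v11.png

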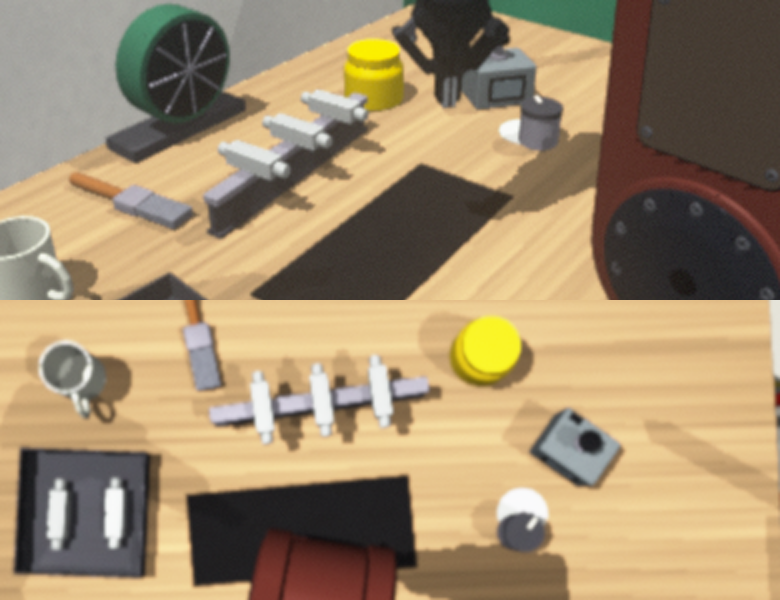

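The tin was knocked aside, to about (.439,-.323). I'll measure its ridge numerically, put it back and press the plunger again.

```bash
cat > ridge.py <<'E'
from h import *
import sys
cx,cy=map(float,sys.argv[1:3])
c=cap('top');im=c['frame'].astype(int);Q=[];w=[]
u0,v0=map(int,proj(c,(cx,cy,.06)))
for v in range(v0-16,v0+17):
  for u in range(u0-16,u0+17):
    p=ray(c,u,v,.061)[:2]
    if np.hypot(*(p-[cx,cy]))<.026 and im[v,u].min()>100: Q.append(p);w.append(im[v,u].min()-100)
Q=np.array(Q);w=np.array(w,float);m=(Q*w[:,None]).sum(0)/w.sum();d=Q-m;V=np.linalg.eigh((d*w[:,None]).T@d)[1]
print(len(Q),m,'pca',np.degrees(np.arctan2(V[1,1],V[0,1])),'radial',np.degrees(np.arctan2(*(m-[cx,cy])[::-1])))
L=im.max(2)
for v in range(v0-14,v0+15):print(' '.join(f'{x:3d}' for x in im[v,u0-14:u0+16].min(1)))
print(u0,v0)
E
python3 ridge.py .439 -.3225
```

```text
28 [ 0.45361335 -0.33349539] pca 138.62714017735192 radial -36.95855544831446
126 150 196 230 240 243 245 247 248 250 250 250 250 250 250 250 250 250 250 250 250 250 250 250 247 233 190 155 149 148
127 164 211 234 238 240 241 243 245 247 248 249 250 250 249 249 250 250 250 250 250 250 250 250 249 241 209 164 149 147
133 175 223 236 239 240 239 240 241 242 243 246 247 245 243 244 247 248 248 249 250 250 250 250 249 244 220 170 148 145
139 183 227 238 239 239 238 236 235 234 232 233 233 226 215 219 232 238 238 242 247 249 250 250 250 245 225 174 148 145
141 186 228 237 238 235 232 223 211 204 195 191 181 161 149 153 176 191 192 211 235 246 248 249 249 246 229 180 149 145
141 184 226 235 232 223 204 176 149 136 129 125 114 104  98 100 110 121 128 157 206 232 238 242 246 244 230 185 153 148
141 180 221 228 212 180 145 110  88  84  87  88  87  86  85  86  87  90 109 153 193 204 202 215 231 235 222 183 154 150
139 168 202 200 167 124  91  76  74  77  82  82  83  85  85  83  85  97 137 190 213 196 164 168 192 201 195 169 152 151
134 150 167 155 118  86  71  73  76  81  84  83  84  83  84  8
[... 1765 characters left out ...]
  72  70  69  70  72  74  81  80  82  84  84  84  83  81  85  97 104 109 115 125 131 138 144
 76  76  76  76  76  75  76  73  74  72  73  71  75  75  76  76  77  80  78  78  77  85 102 104  99  95  98 104 117 123
 76  74  76  76  74  74  75  73  74  73  75  75  74  74  72  72  72  75  73  75  75  80  86  87  81  77  77  81  87  93
 74  74  75  74  75  75  75  75  75  76  75  75  73  74  73  74  73  73  72  74  74  73  76  75  74  72  73  74  75  75
 76  75  76  77  76  75  75  76  75  73  75  74  75  74  73  75  75  75  76  73  74  73  73  73  74  73  73  73  74  73
 75  75  75  75  75  75  74  76  75  75  76  75  75  75  74  76  74  74  74  74  74  74  73  74  73  73  72  72  73  73
361 211
```

Call:
step_arm(
  commands=[
    [0,[5,-40,0],[0,0,0]],
    [0,[10,-80,0],[0,0,0]],
    [0,[14,-120,0],[0,0,0]],
    [0,[19,-160,0],[0,0,0]],
    [0,[24,-200,0],[0,0,0]],
    [0,[28,-240,0],[0,0,0]],
    [0,[33,-280,0],[0,0,0]],
    [0,[37,-319,0],[0,0,0]],
    [0,[37,-319,0],[0,0,0]],
    [0,[37,-319,-30],[0,0,0]],
    [0,[37,-319,-70],[0,0,0]],
    [0,[37,-319,-90],[0,0,0]],
  ],
)

```text
clock: 50.15
tool_pos: [0.4358, -0.3237, 0.1007]
orientation: [-3.141, -0.001, 2.468]
force: [-0.4, 0.5, -0.2]
finger_gap: 0.0855
grasp_force: 0.0
```

Call:
step_arm(
  commands=[
    [0,[0,0,-40],[0,0,0]],
    [0,[0,0,-60],[0,0,0]],
    [0,[0,0,-69],[0,0,0]],
    [0,[0,0,-69],[0,0,0]],
    [0,[0,0,-69],[0,0,0]],
  ],
)

```text
clock: 50.65
tool_pos: [0.4378, -0.3251, 0.0356]
orientation: [-3.141, 0.004, 2.468]
force: [-0.3, 0.3, 0.4]
finger_gap: 0.0855
grasp_force: 0.0
```

Call:
step_arm(
  commands=[
    [0,[0,0,-10],[0,0,0]],
    [0,[0,0,-18],[0,0,0]],
    [0,[0,0,-25],[0,0,0]],
    [0,[0,0,-25],[0,0,0]],
    [0.15,[0,0,-25],[0,0,0]],
    [0.25,[0,0,-25],[0,0,0]],
    [0.35,[0,0,-25],[0,0,0]],
    [0.5,[0,0,-25],[0,0,0]],
    [0.7,[0,0,-25],[0,0,0]],
    [0.7,[0,0,-25],[0,0,0]],
    [0.7,[0,0,-25],[0,0,0]],
  ],
  grip_force=40,
)

```text
clock: 51.75
tool_pos: [0.4378, -0.3246, 0.0102]
orientation: [-3.141, 0.004, 2.469]
force: [0.6, 3.7, 6.1]
finger_gap: 0.0595
grasp_force: 43.0
```

Call:
step_arm(
  commands=[
    [0.7,[0,0,4],[0,0,0]],
    [0.7,[0,0,4],[0,0,0]],
    [0.7,[12,-4,4],[0,0,-0.03]],
    [0.7,[24,-8,4],[0,0,-0.04]],
    [0.7,[33,-11,4],[0,0,-0.04]],
    [0.7,[33,-11,4],[0,0,-0.04]],
    [0.7,[33,-11,4],[0,0,-0.04]],
    [0.7,[33,-11,2],[0,0,-0.04]],
    [0.7,[33,-11,0],[0,0,-0.04]],
    [0.7,[33,-11,0],[0,0,-0.04]],
  ],
)

```text
clock: 52.75
tool_pos: [0.4699, -0.3353, 0.0103]
orientation: [-3.141, 0.002, 2.429]
force: [-3.5, 2.1, 7.9]
finger_gap: 0.0593
grasp_force: 44.1
```

Call:
step_arm(
  commands=[
    [0.2,[0,0,0],[0,0,0]],
    [0.1,[0,0,0],[0,0,0]],
    [0,[0,0,0],[0,0,0]],
    [0,[0,0,0],[0,0,0]],
    [0,[0,0,40],[0,0,0]],
    [0,[0,0,80],[0,0,0]],
    [0,[0,0,130],[0,0,0]],
    [0,[0,0,170],[0,0,0]],
    [0,[0,0,170],[0,0,0]],
  ],
)

```text
clock: 53.65
tool_pos: [0.4729, -0.3378, 0.1856]
orientation: [-3.141, 0.012, 2.429]
force: [1.5, 0.1, -0.5]
finger_gap: 0.0853
grasp_force: 0.0
```

Call:
step_arm(
  commands=[
    [1,[-9,41,0],[0,0,0]],
    [1,[-18,82,0],[0,0,0]],
    [1,[-27,123,0],[0,0,0]],
    [1,[-36,164,0],[0,0,0]],
    [1,[-45,205,0],[0,0,0]],
    [1,[-54,246,0],[0,0,0]],
    [1,[-63,287,0],[0,0,0]],
    [1,[-70,330,0],[0,0,0]],
    [1,[-70,330,0],[0,0,0]],
    [1,[-70,330,0],[0,0,0]],
  ],
)

```text
clock: 54.65
tool_pos: [0.4002, -0.0049, 0.1796]
orientation: [-3.141, 0.003, 2.431]
force: [0.0, -0.1, 0.7]
finger_gap: 0.0002
grasp_force: 0.0
```

```bash
python3 tin.py|head -1; python3 ridge.py .471 -.336|head -1
```

```text
{'dark_n': 277, 'darkcirc': (array([ 469.6, -333.3]), 33.9), 'disc': array([ 0.4704, -0.3349]), 'small': [(array([ 0.4834, -0.3501]), 145.7, 14)]}
30 [ 0.48227766 -0.34874607] pca 142.7286894815981 radial -48.49776016236666
```

The tin is back on the disc and facing the reader. Pressing the plunger again.

Call:
step_arm(
  commands=[
    [1,[18,-43,0],[0,0,0]],
    [1,[36,-86,0],[0,0,0]],
    [1,[54,-129,0],[0,0,0]],
    [1,[72,-172,0],[0,0,0]],
    [1,[90,-215,0],[0,0,0]],
    [1,[108,-258,0],[0,0,0]],
    [1,[126,-301,0],[0,0,0]],
    [1,[144,-344,0],[0,0,0]],
    [1,[162,-387,0],[0,0,0]],
    [1,[171,-410,0],[0,0,0]],
    [1,[171,-410,0],[0,0,0]],
    [1,[171,-410,0],[0,0,0]],
  ],
)

```text
clock: 56.0
tool_pos: [0.5702, -0.4168, 0.1785]
orientation: [-3.141, 0.001, 2.426]
force: [1.0, -0.3, -0.1]
finger_gap: -0.0001
grasp_force: 0.0
```

Call:
step_arm(
  commands=[
    [1,[0,0,-40],[0,0,0]],
    [1,[0,0,-65],[0,0,0]],
    [1,[0,0,-75],[0,0,0]],
    [1,[0,0,-79],[0,0,0]],
    [1,[0,0,-83],[0,0,0]],
    [1,[0,0,-87],[0,0,0]],
    [1,[0,0,-91],[0,0,0]],
    [1,[0,0,-95],[0,0,0]],
    [1,[0,0,-99],[0,0,0]],
    [1,[0,0,-102],[0,0,0]],
    [1,[0,0,-104],[0,0,0]],
    [1,[0,0,-104],[0,0,0]],
  ],
)

```text
clock: 57.2
tool_pos: [0.5719, -0.4159, 0.0782]
orientation: [-3.141, 0.005, 2.429]
force: [-4.8, 4.1, 12.4]
finger_gap: -0.0002
grasp_force: 5.5
```

Call:
step_arm(
  commands=[
    [1,[0,0,-2],[0,0,0]],
    [1,[0,0,-3],[0,0,0]],
    [1,[0,0,-3],[0,0,0]],
    [1,[0,0,-3],[0,0,0]],
    [1,[0,0,-3],[0,0,0]],
    [1,[0,0,-3],[0,0,0]],
    [1,[0,0,-3],[0,0,0]],
    [1,[0,0,-3],[0,0,0]],
    [1,[0,0,-3],[0,0,0]],
  ],
)

```text
clock: 58.1
tool_pos: [0.572, -0.4159, 0.0768]
orientation: [-3.141, 0.006, 2.429]
force: [-7.8, 6.5, 20.9]
finger_gap: -0.0001
grasp_force: 10.5
```

Call:
step_arm(
  commands=[
    [1,[0,0,10],[0,0,0]],
    [1,[0,0,20],[0,0,0]],
    [1,[0,0,30],[0,0,0]],
    [1,[0,0,60],[0,0,0]],
    [1,[0,0,100],[0,0,0]],
    [1,[0,0,120],[0,0,0]],
    [1,[0,0,120],[0,0,0]],
  ],
)

```text
clock: 58.8
tool_pos: [0.5734, -0.4173, 0.1979]
orientation: [-3.141, 0.011, 2.429]
force: [0.6, -0.8, -0.4]
finger_gap: 0.0
grasp_force: 0.0
```

Call:
step_arm(
  commands=[
    [1,[-18,43,0],[0,0,0]],
    [1,[-36,86,0],[0,0,0]],
    [1,[-54,129,0],[0,0,0]],
    [1,[-72,172,0],[0,0,0]],
    [1,[-90,215,0],[0,0,0]],
    [1,[-108,258,0],[0,0,0]],
    [1,[-126,301,0],[0,0,0]],
    [1,[-144,344,0],[0,0,0]],
    [1,[-162,387,0],[0,0,0]],
    [1,[-171,410,0],[0,0,0]],
    [1,[-171,410,0],[0,0,0]],
    [1,[-171,410,0],[0,0,0]],
  ],
)

```text
clock: 60.0
tool_pos: [0.4007, -0.0054, 0.1928]
orientation: [-3.141, 0.004, 2.43]
force: [0.3, 0.0, -0.5]
finger_gap: -0.0001
grasp_force: 0.0
```

```bash
python3 tin.py
```

```text
{'dark_n': 277, 'darkcirc': (array([ 469.6, -333.3]), 33.9), 'disc': array([ 0.4704, -0.3349]), 'small': [(array([ 0.4834, -0.3501]), 145.7, 14)]}
castings [(array([ 0.6624, -0.1073]), array([ 0.6609, -0.1071]), array([108.,  27.]), np.float64(6.3), 262), (array([ 0.6516, -0.0179]), array([ 0.6509, -0.0173]), array([108.,  27.]), np.float64(6.4), 265), (array([0.6402, 0.0885]), array([0.6504, 0.0905]), array([100.,  96.]), np.float64(-79.6), 397)]
tray [(array([0.4901, 0.4066]), array([0.4911, 0.4074]), array([ 29., 111.]), np.float64(-4.2), 278), (array([0.4894, 0.3155]), array([0.4886, 0.3153]), array([ 29., 111.]), np.float64(-2.5), 292)]
```

Everything measures as it should: tin in place, castings unmoved and plunger pressed to its stop. Handing in.

```bash
python3 -c "
from cell import env
print(env.sign_off())"
```

```text
the job is handed in; nothing more can be done
None
```

The job is handed in, but the hand-in returned no verdict: both cooled castings are in the tray, the three fresh ones lie level across the rail, the tin is on its disc facing the reader, and the timer was pressed and released (pressed again after the tin was knocked aside and put back).

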